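# Press the lids home and stack the tins

## Robot

A 6-joint arm with a two-finger parallel gripper is mounted at the origin on the work surface. World frame = base frame: x ahead of the robot, y to its left, z up, the work surface at z = 0. Lengths are in m, angles in rad, forces in N, time in s.
With the tool pointing down it reaches from about 0.275 to 1 m from the base axis. Payload 8.4 kg.
Tool frame: the origin (TCP) lies on the centre line of the jaws, within the pads' length; the fingertips stand 17 mm ahead of it and the grasp point (between the pads) lies 2 mm behind it (bot.tcp_to_tips is the y of the fingertips in the tool frame, in m); y points along the fingers, z is the direction in which the jaws open and shut, and the axes are right-handed (so a half turn about y gives the same grasp; the last joint's range is limited). The gripper opens to 85 mm and grips with 20 to 120 N. Pads are 22 mm wide; open, the fingers measure 114 mm over their backs; the gripper's body (76 mm by 85 mm) begins 54 mm behind the grasp point. The pads swing forward as they close: fully open they stand 13 mm farther back than shut.
Start: joints at [-1.124, 0.353, 1.633, -0, 1.155, -0.002], TCP at [0.271, -0.563, 0.248] pointing down, gripper open.
Joint ranges: [-2.63, 2.63], [-0.92, 2.1], [0.06, 2.66], [-1.3, 4.44], [0, 2.69], [-3.02, 3.02]. Speed limits (rad/s): [2.22, 2.22, 2.79, 3.14, 3.14, 3.14].

## Interface

Orientations are given as a unit quaternion [x, y, z, w].
In Python, from workcell import bot, hand, kinematics, get_obs, vision, hand_in gives the robot as it stands. The module is installed in compiled form; this text tells all that it offers. Calls block until the motion is done:
- bot.reach(position, orientation): joint-space move of the TCP to a pose.
- bot.servo_line(position, ori=None, velocity=0.15): straight line of the TCP; ori=None keeps the orientation; velocity is the mean speed in m/s.
- bot.goto_joints(angles): joint-space move.
- hand.move_gripper(opening, strength=None): finger opening in m; strength is the grip in N (None keeps the last); returns when the fingers have stopped.
- bot.dwell(seconds).
- kinematics.solve_ik(position, orientation): joint angles nearest the present ones, or None.
- get_obs(): the state.
- vision.read_camera(name): name is "scene" or "side" or "wrist"; returns a dict with "frame" (400x640x3 uint8, red, green, blue), "intrinsics" (3x3 intrinsics, pixels), "dist" ([k1, k2, p1, p2, k3] as OpenCV has them; the pictures are not rectified), "view" (4x4, takes a point from world to camera coordinates). Camera axes: x right, y down, z forward; pixel columns grow to the right and rows downward; lengths in m; the calibration is good to about 2 mm. A picture is of the moment at which its call begins. There is no depth.
A pose or a line that the arm cannot do raises bot.IKError and nothing moves.
- hand_in(): hands the job in, once; it reports no verdict.
The state is a dict: "time_s": time; "joint_pos": joint angles; "joint_vel": joint speeds; "joint_efforts": joint torques, N m; "position": TCP position; "orientation": TCP orientation; "wrist_force": force on the tool from outside, world axes, zero at the start; "ft_torque": the same for the moment, N m; "gripper_width": finger opening in m.
Only numpy, scipy, OpenCV 4.12 (cv2) and the standard library are available. Lean on these libraries where they do the work, as an engineer would, in place of code of your own. Each camera call takes 0.05 s, during which the arm holds its last target.

## Task

Close the tins one after the other, starting with the largest of those on the table: set the tin centred under the pad of the toggle clamp, swing the clamp arm over and press it down until the lid is fully home, keep it shut for about a second, swing the arm back open, and stack the tin on the wooden stand before doing the next size down. In the end all the tins form one square column centred on the stand, lengthwise along it, largest at the bottom, all lids fully home, the clamp left wide open, and everything else left where it was.

Things in the scene. Friction and masses are not known exactly. Their poses are not given: they have to be found in the camera images.
- tin_large: the large rectangular metal tin, 118 x 66 mm (long side along its x, short along its y), about 0.2 kg; origin at the centre of its underside, z up. Straight-sided body 28 mm tall, and a lid: a flat cap of the same outline, 10 mm thick. Lid up: 7 mm dark gap below the lid, 45 mm tall in all; lid home: no gap, 38 mm tall. Starts on the table; may be absent
- lid_large (a joint): how far the lid of the large tin is pressed down: 0 standing up, 0.007 m fully home (no gap); starts at 0 to 0.0015. Tight push fit: it moves only under about 30 N and stays where it is left. May be absent
- top_large (a point): centre of the top face of the large tin's lid; may be absent
- tin_medium: the medium rectangular metal tin, 104 x 58 mm (long side along its x, short along its y), about 0.2 kg; origin at the centre of its underside, z up. Straight-sided body 28 mm tall, and a lid: a flat cap of the same outline, 10 mm thick. Lid up: 7 mm dark gap below the lid, 45 mm tall in all; lid home: no gap, 38 mm tall. Starts on the table; may be absent
- lid_medium (a joint): how far the lid of the medium tin is pressed down: 0 standing up, 0.007 m fully home (no gap); starts at 0 to 0.0015. Tight push fit: it moves only under about 30 N and stays where it is left. May be absent
- top_medium (a point): centre of the top face of the medium tin's lid; may be absent
- tin_small: the small rectangular metal tin, 90 x 50 mm (long side along its x, short along its y), about 0.2 kg; origin at the centre of its underside, z up. Straight-sided body 28 mm tall, and a lid: a flat cap of the same outline, 10 mm thick. Lid up: 7 mm dark gap below the lid, 45 mm tall in all; lid home: no gap, 38 mm tall. Starts on the table; may be absent
- lid_small (a joint): how far the lid of the small tin is pressed down: 0 standing up, 0.007 m fully home (no gap); starts at 0 to 0.0015. Tight push fit: it moves only under about 30 N and stays where it is left. May be absent
- top_small (a point): centre of the top face of the small tin's lid; may be absent
- fixture: the clamp fixture; origin on the table directly below nest, axes as nest. Its aluminium base plate is 10 mm thick, 130 mm in x, and reaches from 80 mm on the -y side to 135 mm on the +y side. The hinge block (46 mm in x, 36 mm in y, 80 mm tall) is centred 100 mm to +y, with a stop bar 12 mm tall across the plate 64 mm to +y. The other three sides are open
- nest (a point): the place for a tin: on top of the fixture's base plate, 10 mm above the table, directly under the pad of the shut arm. A tin stands here centred, its long side along this point's y
- pivot (a point): the hinge axis of the clamp arm, 100 mm to +y of nest and 68 mm above the table; the axis runs level along this point's x (fixed, same axes as nest)
- clamp (a joint): toggle clamp arm, rad: 0 = level, reaching from pivot in nest's -y direction over the nest (about 0.01 on a tin with lid home, 0.08 on a raised lid, -0.1 with no tin); grows as it swings up and back, 1.85 = wide open at its stop. An over-centre spring (about 1.3 N m) drives it shut below about 1.0 and open above. The spring alone does not press a lid home. Starts wide open
- grip (a point): centre of the black barrel grip at the end of the arm, 190 mm from pivot, on the bar's centre line: a cylinder 28 mm across, 34 mm long along the hinge axis; its flat ends can be pinched from above along nest's x, and it can turn between the fingers. Pressing a lid home takes about 10 to 15 N down here. The arm is a 14 x 14 mm bar
- pad (a point): centre of the underside of the rubber pad (32 mm across) on the arm, 100 mm from pivot, 21 mm below the bar's centre line
- stand_top (a point): centre of the top of the fixed wooden stand (150 mm along its x, 95 mm along its y, 8 mm tall) for the column; tins lie on it with their long side along its x
- form_a: bystander, leave alone: orange glossy pebble-shaped paint sample, about 100 mm
- form_b: bystander, leave alone: olive glossy pebble-shaped paint sample, about 110 mm
- form_c: bystander, leave alone: brownish red glossy pebble-shaped paint sample, about 100 mm
- type_tray: bystander, leave alone: open metal tray of copper type, 110 x 85 x 22 mm
- tag: bystander, leave alone: dark leather-look luggage tag, 105 x 70 x 6 mm
- jar: bystander, leave alone: amber jar, 60 mm across, 75 mm tall
- mallet: bystander, leave alone: hammer lying down
- anvil_block: bystander, leave alone: dark steel block 60 x 60 x 35 mm
Not all that is in view belongs to the job. Leave any blue, turquoise or yellow look-alike of the tin_small alone.

How it is judged:
On the way, in this order (a step that is already met when the one before it is completed fails the run):
1. the large tin stands in the fixture under the shut clamp arm, its pad pressing on the lid, and the lid is fully home (horizontal distance between tin_large and nest below 0.018 m and value of joint lid_large above 0.0055 m and distance between pad and top_large below 0.02 m and contact force between clamp and tin_large above 3 N), for 0.4 s.
2. the large tin is released, squarely on the column on the stand (horizontal distance between tin_large and stand_top below 0.012 m and angle between the x axis of tin_large and the x axis of stand_top, either way round below 0.14 rad and angle between tin_large's own z axis and vertical below 0.06 rad and linear speed of tin_large below 0.03 m/s and contact force between the fingers and tin_large below 0.5 N and z of tin_large in the frame of stand_top below 0.09 m), for 0.3 s.
3. the medium tin stands in the fixture under the shut clamp arm, its pad pressing on the lid, and the lid is fully home (horizontal distance between tin_medium and nest below 0.018 m and value of joint lid_medium above 0.0055 m and distance between pad and top_medium below 0.02 m and contact force between clamp and tin_medium above 3 N), for 0.4 s.
4. the medium tin is released, squarely on the column on the stand (horizontal distance between tin_medium and stand_top below 0.012 m and angle between the x axis of tin_medium and the x axis of stand_top, either way round below 0.14 rad and angle between tin_medium's own z axis and vertical below 0.06 rad and linear speed of tin_medium below 0.03 m/s and contact force between the fingers and tin_medium below 0.5 N and z of tin_medium in the frame of stand_top below 0.09 m and z of tin_medium in the frame of tin_large above 0.03 m), for 0.3 s.
5. the small tin stands in the fixture under the shut clamp arm, its pad pressing on the lid, and the lid is fully home (horizontal distance between tin_small and nest below 0.018 m and value of joint lid_small above 0.0055 m and distance between pad and top_small below 0.02 m and contact force between clamp and tin_small above 3 N), for 0.4 s.
6. the small tin is released, squarely on the column on the stand (horizontal distance between tin_small and stand_top below 0.012 m and angle between the x axis of tin_small and the x axis of stand_top, either way round below 0.14 rad and angle between tin_small's own z axis and vertical below 0.06 rad and linear speed of tin_small below 0.03 m/s and contact force between the fingers and tin_small below 0.5 N and z of tin_small in the frame of stand_top below 0.09 m and z of tin_small in the frame of tin_large above 0.03 m and z of tin_small in the frame of tin_medium above 0.03 m), for 0.3 s.
At the end, for the whole second after the job is handed in: Every tin present has its lid at least 5 of 7 mm down, and lies on the column: centre within 12 mm of the stand's centre, long side within 0.14 rad of the stand's, upright within 0.06 rad, larger below smaller, at rest and released; the clamp arm is open beyond 1.5 rad (all of step 2 and all of step 4 and all of step 6 and value of joint each of lid_large, lid_medium, lid_small above 0.005 m and value of joint clamp above 1.5 rad); the robot touches nothing.
It fails at once if a bystander is moved more than 40 mm (distance of any of form_a, form_b, form_c, type_tray, tag, jar, mallet, anvil_block from where it was at the start of the episode above 0.04 m).
Of tin_large, tin_medium, tin_small only 2 to 3 are there at a start; the rules pass over those that are not, and their reading is None.
At some moment in a run one of tin_large, tin_medium, tin_small may be knocked a few centimetres aside while the robot is not near it.
It also fails if it takes over 210 s, if anything falls off the work surface, if the arm or the gripper's body presses on something with over 40 N, if the wrist force passes 120 N, or if a joint passes its speed limit or range.

## Working session

There is one attempt and no reset: what is moved stays moved. The work goes in short steps, each a Python script; the robot and the scene stay as the last script left them, time stands still between calls to the robot, and variables do not carry over. Pictures are saved under pics/ and viewed, and the job is handed in when it is done.

```bash
mkdir -p pics; ls
cat > h.py <<'E'
import numpy as np, cv2
from workcell import bot, hand, kinematics, get_obs, vision, hand_in
def snap(cam,name,crop=None,scale=1):
    c=vision.read_camera(cam); f=c["frame"]
    if crop: x0,y0,x1,y1=crop; f=f[y0:y1,x0:x1]
    if scale!=1: f=cv2.resize(f,None,fx=scale,fy=scale,interpolation=cv2.INTER_CUBIC)
    cv2.imwrite(f"pics/{name}.png",cv2.cvtColor(f,cv2.COLOR_RGB2BGR)); return c
def ray(c,uv):
    p=cv2.undistortPoints(np.array([[uv]],float),np.array(c["intrinsics"],float),np.array(c["dist"],float))[0,0]
    V=np.array(c["view"]); R=V[:3,:3];t=V[:3,3]
    return -R.T@t, R.T@np.array([p[0],p[1],1.])
def at_z(c,uv,z):
    o,d=ray(c,uv); return o+d*(z-o[2])/d[2]
def proj(c,P):
    V=np.array(c["view"]); r=cv2.Rodrigues(V[:3,:3])[0]
    return cv2.projectPoints(np.array(P,float).reshape(-1,1,3),r,V[:3,3],np.array(c["intrinsics"],float),np.array(c["dist"],float))[0][:,0]
E
python3 - <<'E'
from h import *
import pickle
for n in ("scene","side","wrist"):
    c=snap(n,n+"0"); pickle.dump(c,open(f"{n}0.pkl","wb")); o=-c["view"][:3,:3].T@c["view"][:3,3]; print(n,o, c["view"][2,:3])
o=get_obs(); print(o["orientation"],o["time_s"],o["gripper_width"],bot.tcp_to_tips)
E
```

```text
pics
scene [ 1.25156894 -0.96098342  1.19194567] [-0.44359249  0.57832071 -0.68466843]
side [0.21044906 1.05185857 0.85598651] [ 0.24155013 -0.78774646 -0.56666485]
wrist [ 0.34320218 -0.52760589  0.37220604] [-0.27991594 -0.13241165 -0.95084921]
[-0.15745088  0.68974138 -0.68900543  0.15728182] 0.15 0.0856319237832183 0.017
```

View pics/scene0.png

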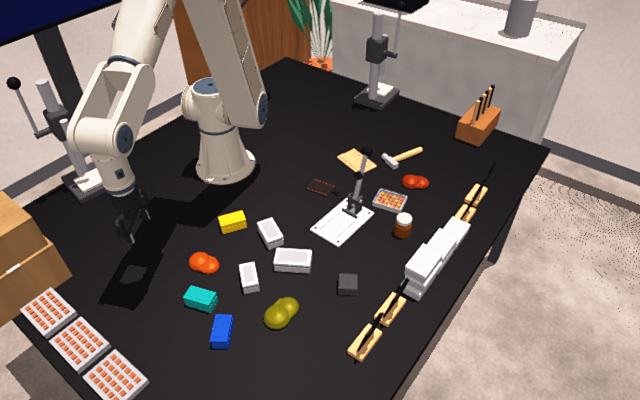

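View pics/side0.png

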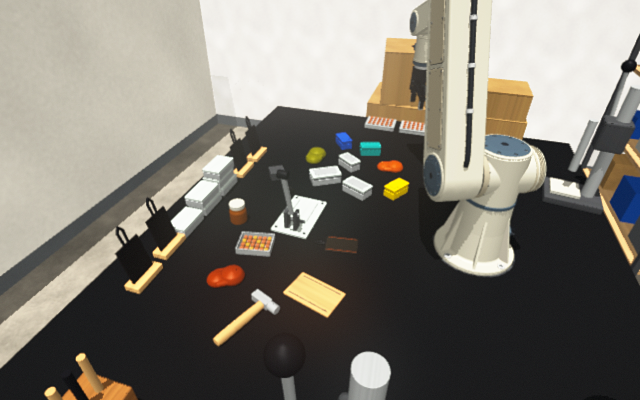

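View pics/wrist0.png

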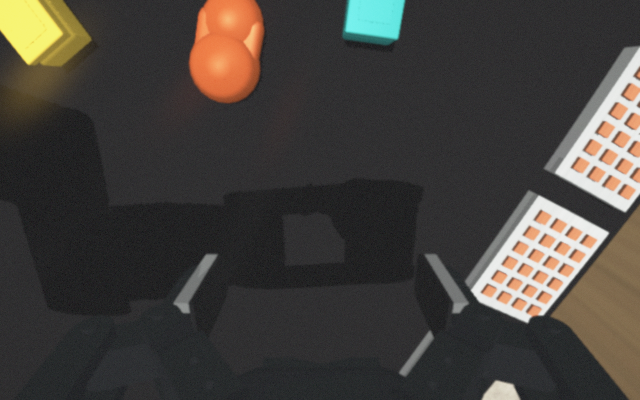

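Candidates in the scene view: three white/metal tins at (270,232), (293,261) and (249,277). Look-alikes to leave alone are yellow (232,221), turquoise (200,299), blue (221,331) and the white stack at (440,258). The stand appears to be the wooden board at (356,160). I'll check these in enlarged crops.

Run:
```python
import pickle,cv2
for n,crop,s,o in (("scene",(180,200,340,310),5,"s_tins"),("scene",(300,130,440,250),5,"s_fix"),("side",(300,120,420,210),6,"d_tins"),("side",(210,150,370,330),4,"d_fix")):
    c=pickle.load(open(n+"0.pkl","rb")); x0,y0,x1,y1=crop
    f=cv2.resize(c["frame"][y0:y1,x0:x1],None,fx=s,fy=s,interpolation=cv2.INTER_CUBIC)
    cv2.imwrite(f"pics/{o}.png",f[:,:,::-1])
```

```text
(no output)
```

View pics/s_tins.png

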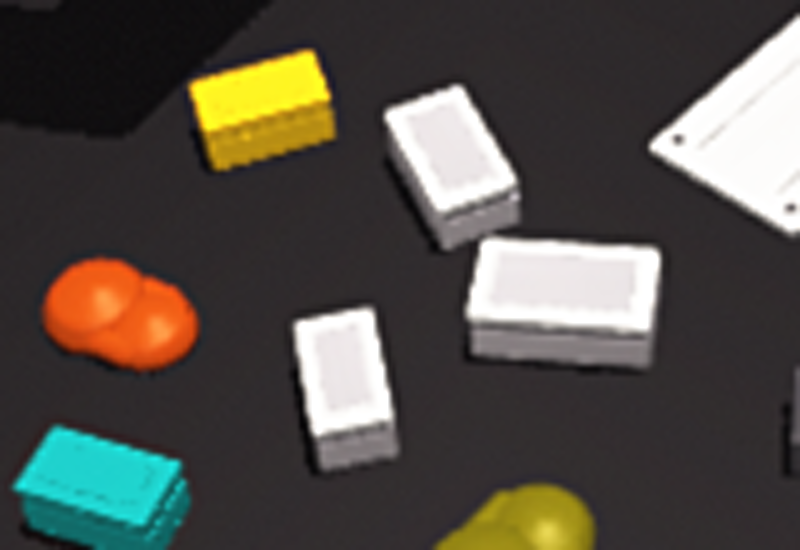

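View pics/s_fix.png

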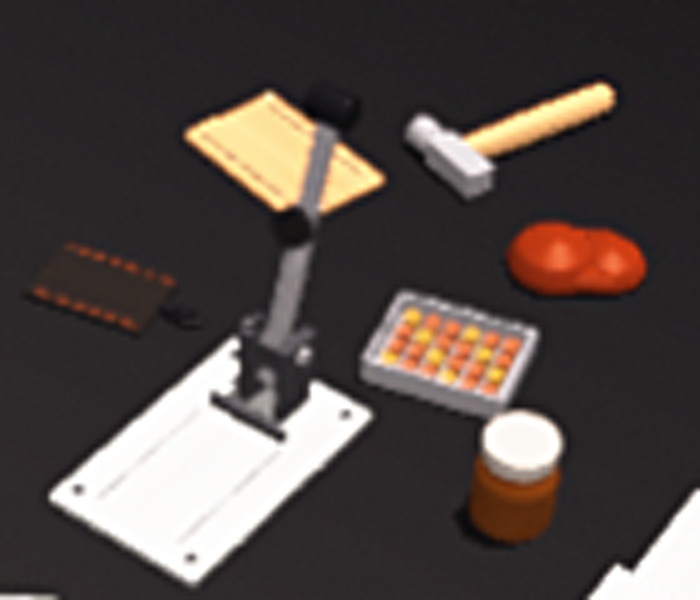

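View pics/d_tins.png

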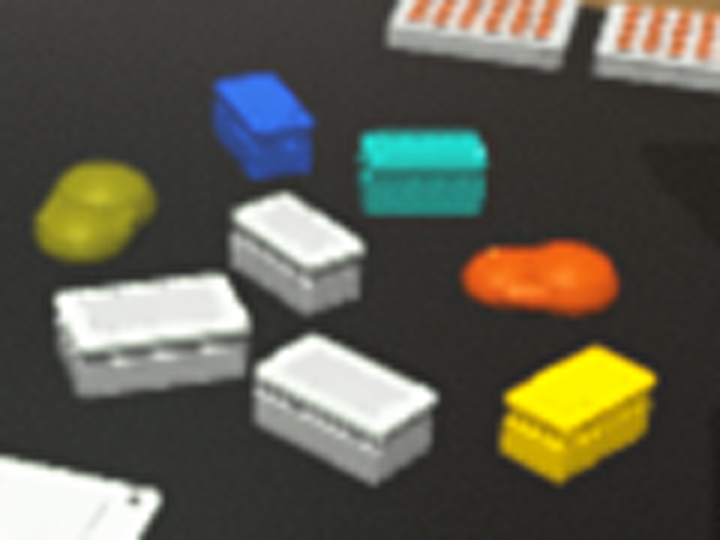

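View pics/d_fix.png

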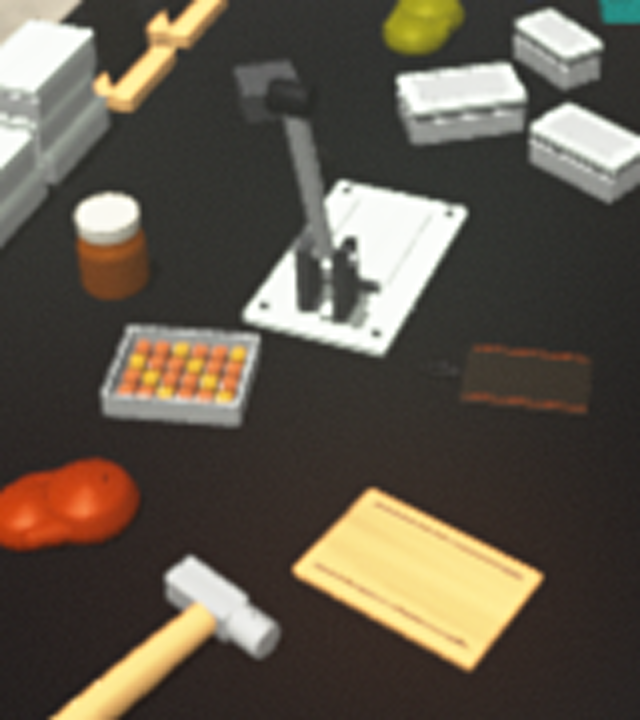

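```bash
cat > fit.py <<'E'
from h import *
from scipy.optimize import least_squares
def unc(pts,x0,y0,s): return (np.array(pts,float)+.5)/s-.5+np.array([x0,y0])
def fitrect(obs,L,W,z,x0=(0.,0.),oy=0.):
    # obs: list of (cam, [corner pts in order around]); rect L along x,W along y. corner correspondences by trying
    base=np.array([[L/2,W/2],[-L/2,W/2],[-L/2,-W/2],[L/2,-W/2]])
    polys=[np.array([at_z(c,p,z)[:2] for p in pts]) for c,pts in obs]
    c0=np.mean([p.mean(0) for p in polys],0)
    best=None
    def res(q):
        R=np.array([[np.cos(q[2]),-np.sin(q[2])],[np.sin(q[2]),np.cos(q[2])]])
        w=base@R.T+q[:2]; r=[]
        for (c,pts),pl in zip(obs,polys):
            D=np.linalg.norm(w[:,None]-pl[None],axis=2); j=D.argmin(0)
            r.append(proj(c,np.c_[w[j],np.full(len(j),z)])-np.array(pts))
        return np.concatenate(r).ravel()
    for th in np.arange(0,np.pi,.2):
        s=least_squares(res,[*c0,th])
        if best is None or s.cost<best.cost: best=s
    q=best.x; return q, np.sqrt(2*best.cost/best.fun.size), polys
E
cat > m0.py <<'E'
from fit import *
import pickle
S=pickle.load(open("scene0.pkl","rb"));D=pickle.load(open("side0.pkl","rb"))
a=lambda p:unc(p,180,200,5); b=lambda p:unc(p,300,120,6); f=lambda p:unc(p,300,130,5); g=lambda p:unc(p,210,150,4)
T={"A":([(385,110),(463,86),(520,185),(445,212)],[(311,334),(438,397),(378,440),(254,380)]),
"B":([(483,238),(660,247),(655,333),(468,322)],[(55,292),(224,273),(250,326),(75,352)]),
"C":([(294,320),(373,308),(394,418),(314,436)],[(290,192),(365,245),(310,270),(232,210)])}
for k,(p,q) in T.items():
  for c,P in ((S,a(p)),(D,b(q))):
    w=np.array([at_z(c,x,.044)[:2] for x in P]); e=np.linalg.norm(w-np.roll(w,-1,0),axis=1); print(k,w.mean(0).round(4),e.round(4))
for k,L,W in (("A",.104,.058),("B",.118,.066),("C",.09,.05)):
  r=fitrect([(S,a(T[k][0])),(D,b(T[k][1]))],L,W,.044); print(k,r[0],r[1])
pl=fitrect([(S,f([(50,495),(192,585),(372,412)])),(D,g([(345,180),(467,208),(382,353),(245,317)]))],.215,.13,.01);print("plate",pl[:2])
st=fitrect([(S,f([(270,90),(385,180),(184,135)])),(D,g([(373,488),(543,575),(470,668),(293,570)]))],.15,.095,.008);print("stand",st[:2])
# hinge block position rough
print(at_z(S,f([(265,370)])[0],.05))
E
python3 m0.py
```

```text
A [ 0.4352 -0.1953] [0.0587 0.1077 0.0552 0.1103]
A [ 0.4306 -0.1896] [0.1072 0.0655 0.1002 0.0701]
B [ 0.5788 -0.2445] [0.1192 0.0735 0.1218 0.0726]
B [ 0.5757 -0.2429] [0.12   0.0717 0.1217 0.0784]
C [ 0.5099 -0.3838] [0.0515 0.0919 0.0504 0.0961]
C [ 0.5069 -0.3839] [0.092  0.0549 0.0998 0.0522]
A [ 0.43288917 -0.19350418  2.68496883] 0.7243682269931997
B [ 0.57756946 -0.24413798  0.56361744] 0.7064996320195487
C [ 0.50870538 -0.38375175 -0.67871092] 0.4945380650162994
plate (array([0.59252763, 0.01779928, 1.51982177]), np.float64(0.5800119560116102))
stand (array([0.43411675, 0.34533722, 2.84749299]), np.float64(0.3270017918519577))
[0.59689075 0.07729214 0.05      ]
```

```bash
cat >> h.py <<'E'
from scipy.spatial.transform import Rotation as Rn
def down(yaw):
    """tool pointing down; jaw axis (tool z) at angle yaw in world xy"""
    z=np.array([np.cos(yaw),np.sin(yaw),0]); y=np.array([0,0,-1.]); x=np.cross(y,z)
    return Rn.from_matrix(np.c_[x,y,z]).as_quat()
E
python3 - <<'E'
from h import *
import pickle
o=get_obs(); R=Rn.from_quat(o["orientation"]).as_matrix(); print(R.round(3))
c=pickle.load(open("wrist0.pkl","rb")); V=c["view"]; cp=-V[:3,:3].T@V[:3,3]
print("cam in tool",R.T@(cp-o["position"]),"axis",R.T@V[2,:3]); print(o["position"])
print(c["intrinsics"])
X={"B":((.5776,-.2441,.02),.5636+np.pi/2),"A":((.433,-.1935,.02),-.457+np.pi/2),"C":((.509,-.384,.02),-.679+np.pi/2),"nest":((.591,-.01,.03),-.051),
 "grip_open":((.591+.051*.15,.142,.25),-.051),"shut":((.587,-.1,.07),-.051),"stand":((.434,.345,.13),2.847+np.pi/2)}
for k,(p,y) in X.items():
  for d in (0,np.pi):
    q=kinematics.solve_ik(np.array(p),down(y+d)); print(k,((y+d+np.pi)%(2*np.pi)-np.pi).round(2), None if q is None else np.round(q,2), "cam dir (tool x)",Rn.from_quat(down(y+d)).as_matrix()[:2,0].round(2))
E
```

```text
[[-0.901 -0.     0.434]
 [-0.434  0.001 -0.901]
 [ 0.    -1.    -0.001]]
cam in tool [-0.08027511 -0.12446825 -0.00053255] axis [ 0.30964529  0.95085144 -0.00115504]
[ 0.2710521  -0.56280034  0.2477374 ]
[[329.6080996    0.         320.63535597]
 [  0.         329.6080996  192.72875846]
 [  0.           0.           1.        ]]Traceback (most recent call last):
  File "<stdin>", line 11, in <module>
AttributeError: 'float' object has no attribute 'round'
```

Run:
```python
from h import *
X={"B":((.5776,-.2441,.02),.5636+np.pi/2),"A":((.433,-.1935,.02),-.457+np.pi/2),"C":((.509,-.384,.02),-.679+np.pi/2),"nest":((.591,-.01,.03),-.051),
 "grip_open":((.591+.051*.15,.142,.25),-.051),"shut":((.587,-.1,.07),-.051),"stand":((.434,.345,.13),2.847+np.pi/2)}
for k,(p,y) in X.items():
  for d in (0,np.pi):
    q=kinematics.solve_ik(np.array(p),down(y+d)); print(k,round((y+d+np.pi)%(2*np.pi)-np.pi,2), None if q is None else np.round(q,2), "cam dir",(-Rn.from_quat(down(y+d)).as_matrix()[:2,0]).round(2))
```

```text
B 2.13 [-0.4   0.64  1.77 -0.    0.74 -2.54] cam dir [-0.85 -0.53]
B -1.01 [-0.4   0.64  1.77 -0.    0.74  0.6 ] cam dir [0.85 0.53]
A 1.11 [-0.42  0.48  2.1  -0.    0.55 -1.54] cam dir [-0.9   0.44]
A -2.03 [-0.42  0.48  2.1  -0.    0.55  1.6 ] cam dir [ 0.9  -0.44]
C 0.89 [-0.65  0.65  1.74 -0.    0.75 -1.54] cam dir [-0.78  0.63]
C -2.25 [-0.65  0.65  1.74 -0.    0.75  1.6 ] cam dir [ 0.78 -0.63]
nest -0.05 [-0.02  0.58  1.85 -0.    0.71  0.03] cam dir [0.05 1.  ]
nest 3.09 None cam dir [-0.05 -1.  ]
grip_open -0.05 [ 0.23  0.34  1.65 -0.    1.15  0.28] cam dir [0.05 1.  ]
grip_open 3.09 [ 0.23  0.34  1.65 -0.    1.15 -2.86] cam dir [-0.05 -1.  ]
shut -0.05 [-0.17  0.53  1.83 -0.    0.79 -0.12] cam dir [0.05 1.  ]
shut 3.09 None cam dir [-0.05 -1.  ]
stand -1.87 [ 0.67  0.39  1.89 -0.    0.87  2.53] cam dir [ 0.96 -0.29]
stand 1.28 [ 0.67  0.39  1.89 -0.    0.87 -0.61] cam dir [-0.96  0.29]
```

Run:
```python
import pickle,cv2
for n,crop,s,o in (("scene",(70,110,180,250),4,"s_hand"),("side",(380,0,460,120),5,"d_hand")):
    c=pickle.load(open(n+"0.pkl","rb")); x0,y0,x1,y1=crop
    f=cv2.resize(c["frame"][y0:y1,x0:x1],None,fx=s,fy=s,interpolation=cv2.INTER_CUBIC)
    f=cv2.convertScaleAbs(f,alpha=1.8,beta=20)
    cv2.imwrite(f"pics/{o}.png",f[:,:,::-1])
from h import *
print(proj(pickle.load(open("scene0.pkl","rb")),[[.343,-.5276,.372],[.271,-.563,.248]]))
print(proj(pickle.load(open("side0.pkl","rb")),[[.343,-.5276,.372],[.271,-.563,.248]]))
```

```text
[[151.75460584 201.35401834]
 [137.84163671 229.39329469]]
[[401.73690212  75.67310803]
 [416.12118472 104.10927216]]
```

View pics/s_hand.png

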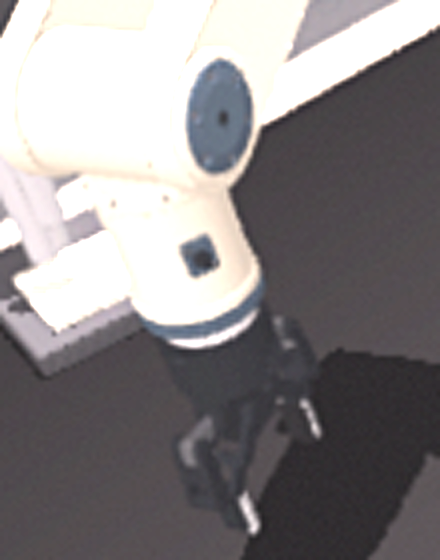

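View pics/d_hand.png

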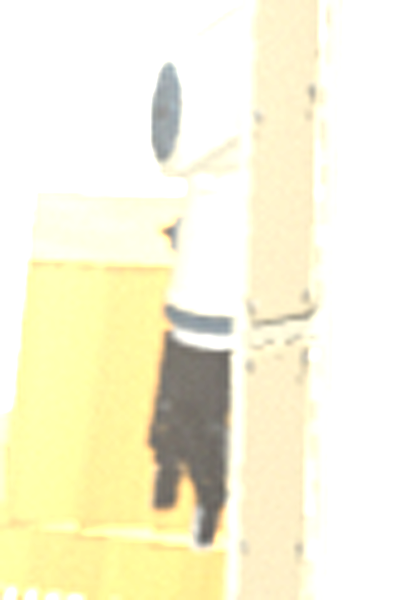

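Run:
```python
from h import *
import pickle
for k,p,y in (("w1",(.5,-.35,.33),0),("w2",(.57,-.09,.35),0),("w3",(.43,.27,.3),0)):
    bot.reach(np.array(p),down(y)); c=snap("wrist",k); pickle.dump(c,open(k+".pkl","wb")); print(get_obs()["time_s"])
```

```text
1.425
2.525
4.025
```

View pics/w1.png

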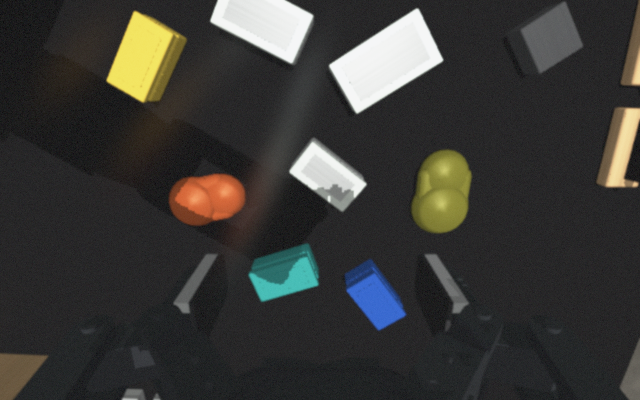

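View pics/w2.png

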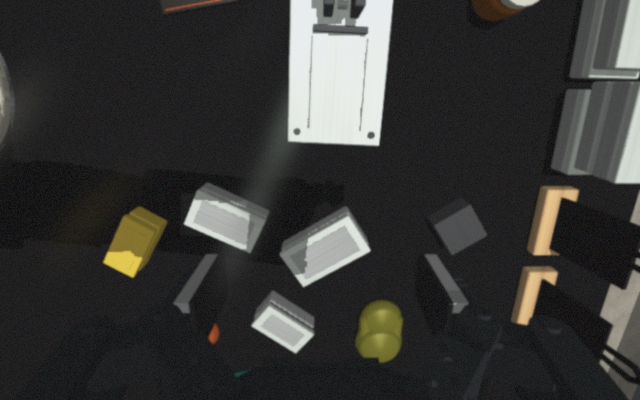

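View pics/w3.png

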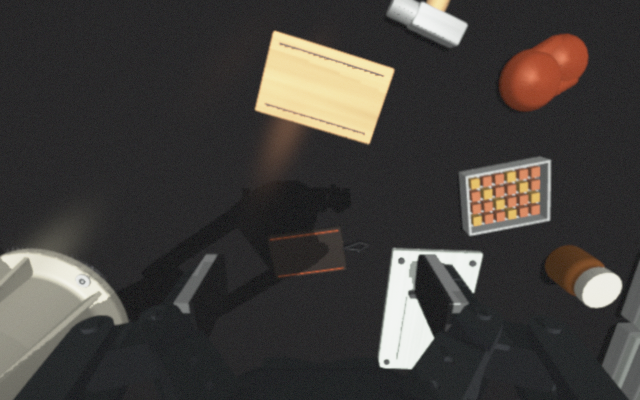

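Run:
```python
import pickle,cv2
for n,crop,s,o in (("w1",(280,0,460,220),3.5,"c1"),("w2",(170,100,410,300),3.3,"c2"),("w3",(240,20,400,150),5,"c3"),("w3",(370,240,490,380),4,"c4")):
    c=pickle.load(open(n+".pkl","rb")); x0,y0,x1,y1=crop
    f=cv2.resize(c["frame"][y0:y1,x0:x1],None,fx=s,fy=s,interpolation=cv2.INTER_CUBIC)
    cv2.imwrite(f"pics/{o}.png",f[:,:,::-1])
```

```text
(no output)
```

View pics/c1.png

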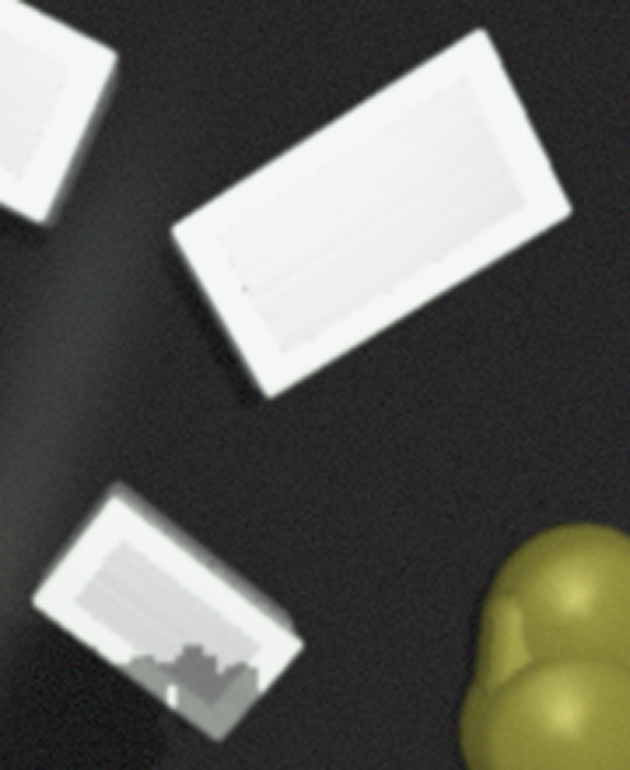

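View pics/c2.png

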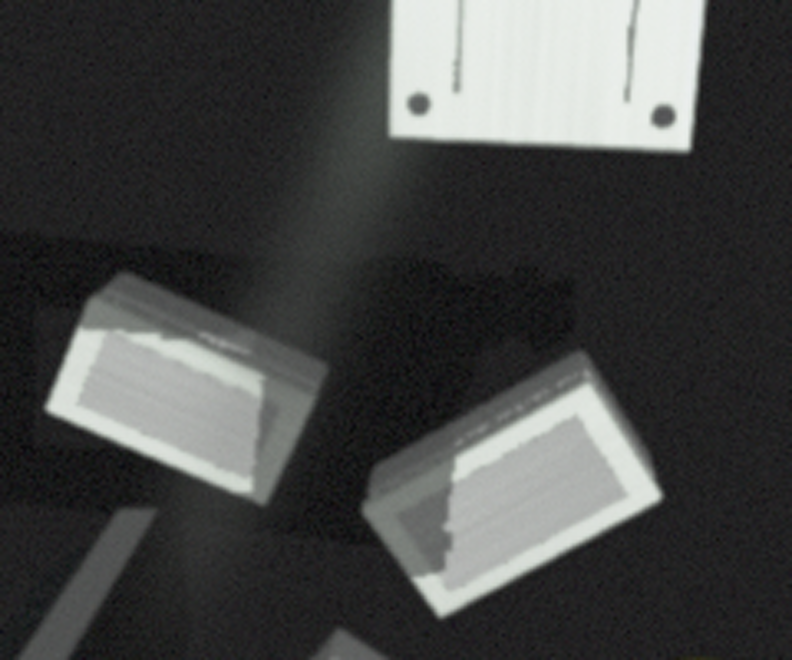

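View pics/c3.png

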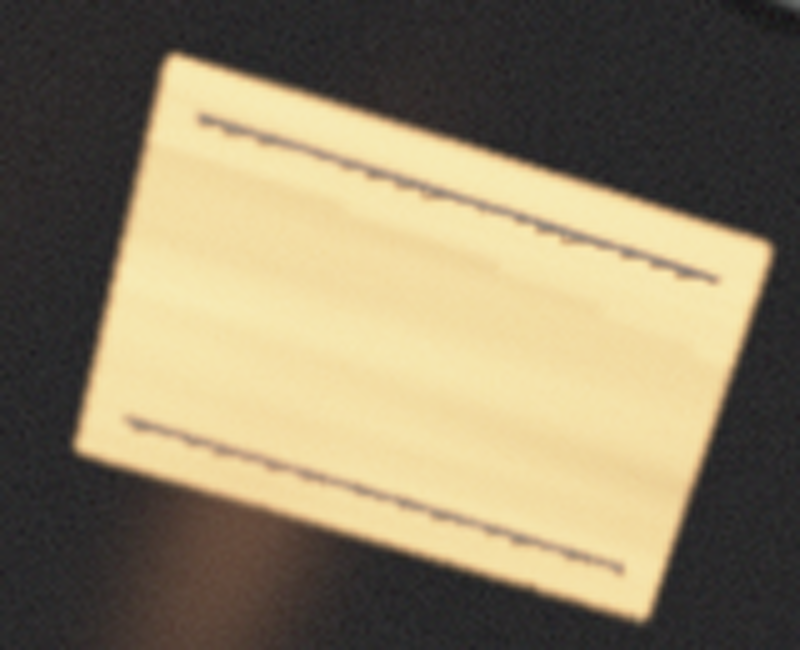

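View pics/c4.png

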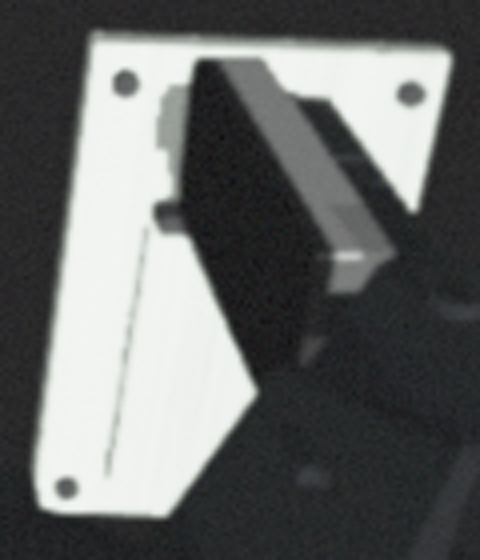

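```bash
cat > m1.py <<'E'
from fit import *
import pickle
L=lambda n:pickle.load(open(n+".pkl","rb"))
w1,w2,w3,S,D=L("w1"),L("w2"),L("w3"),L("scene0"),L("side0")
a=lambda p:unc(p,180,200,5); b=lambda p:unc(p,300,120,6); f=lambda p:unc(p,300,130,5); g=lambda p:unc(p,210,150,4)
c1=lambda p:unc(p,280,0,3.5);c2=lambda p:unc(p,170,100,3.3);c3=lambda p:unc(p,240,20,5);c4=lambda p:unc(p,370,240,4)
B1=(w1,c1([(173,230),(484,30),(571,211),(270,397)])); B2=(w2,c2([(362,510),(590,383),(662,495),(443,617)]))
C1=(w1,c1([(118,496),(302,645),(218,740),(35,600)]))
A2=(w2,c2([(46,410),(265,505),(320,387),(83,323)]))
for n,o,l,w in (("B",[B1],.118,.066),("B",[B2],.118,.066),("B",[B1,B2],.118,.066),("C",[C1],.09,.05),("A",[A2],.104,.058)):
    r=fitrect(o,l,w,.0445); print(n,r[0].round(4),r[1].round(2))
P2=(w2,c2([(390,136),(690,151)])); P3=(w3,c4([(90,33),(453,50),(38,512)]))
PD=(D,g([(345,180),(467,208),(382,353),(245,317)])); PS=(S,f([(50,495),(192,585),(372,412)]))
for o in ([P2,P3],[P3],[PD],[P2,P3,PD,PS]): r=fitrect(o,.215,.13,.01); print("plate",r[0].round(4),r[1].round(2))
q=r[0]
S3=(w3,c3([(172,53),(774,243),(648,623),(75,453)]))
SD=(D,g([(373,488),(543,575),(470,668),(293,570)]))
for o in ([S3],[SD],[S3,SD]): r=fitrect(o,.15,.095,.008); print("stand",r[0].round(4),r[1].round(2))
E
python3 m1.py
```

```text
B [ 0.5762 -0.2442  0.5514] 0.75
B [ 0.5762 -0.2424  0.5577] 0.66
B [ 0.5762 -0.2436  0.5536] 0.85
C [ 0.5091 -0.383  -0.6838] 0.79
A [ 0.4327 -0.1963  2.7452] 2.61
plate [0.5929 0.0204 1.5301] 0.87
plate [0.5932 0.0217 1.5366] 0.68
plate [0.5909 0.0189 1.5132] 0.54
plate [0.5927 0.02   1.5281] 0.79
stand [0.435  0.3455 2.8535] 0.49
stand [ 0.4337  0.3454 -0.2945] 0.21
stand [ 0.4348  0.3455 -0.2889] 0.44
```

```bash
cat >> h.py <<'E'
PHI=-0.0428; YD=np.array([-np.sin(PHI),np.cos(PHI)]); NEST=np.array([.5915,-.0075]); PIV=NEST+.1*YD
STAND=np.array([.4347,.3455]); SYAW=-0.29; GZ=.02
def st(msg=""):
    o=get_obs(); print(msg,"t%.2f"%o["time_s"],"p",o["position"].round(4),"F",np.round(o["wrist_force"],1),"w%.4f"%o["gripper_width"])
def pick(xy,jaw,z0,zup,strength=40):
    q=down(jaw); xy=np.array(xy)
    hand.move_gripper(.085); bot.reach(np.array([*xy,z0+.13]),q)
    bot.servo_line(np.array([*xy,z0+GZ]),velocity=.12); hand.move_gripper(0.03,strength); st("gripped")
    bot.servo_line(np.array([*xy,zup]),velocity=.12); st("lifted")
def place(xy,jaw,z0,zup,wide=.085,up=.15):
    q=down(jaw); xy=np.array(xy)
    bot.reach(np.array([*xy,zup]),q); bot.servo_line(np.array([*xy,z0+GZ+.015]),velocity=.15); bot.servo_line(np.array([*xy,z0+GZ+.001]),velocity=.04); st("down")
    hand.move_gripper(wide); bot.servo_line(np.array([*xy,up]),velocity=.15); st("up")
E
python3 - <<'E'
from h import *
st(); pick((.5762,-.2436),.5536-np.pi/2,0,.15); snap("wrist","g1"); snap("scene","g1s",(200,180,360,320),5)
E
```

```text
t4.03 p [0.4308 0.2693 0.3002] F [ 0.3 -0.2 -0. ] w0.0851
gripped t7.64 p [ 0.5769 -0.2439  0.0211] F [-0.1 -0.5  5.5] w0.0653
lifted t8.88 p [ 0.5756 -0.2434  0.1491] F [-0.1 -0.2 -2.1] w0.0655
```

View pics/g1.png

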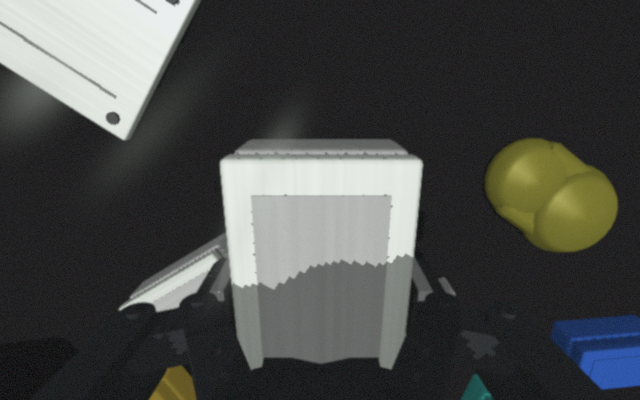

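View pics/g1s.png

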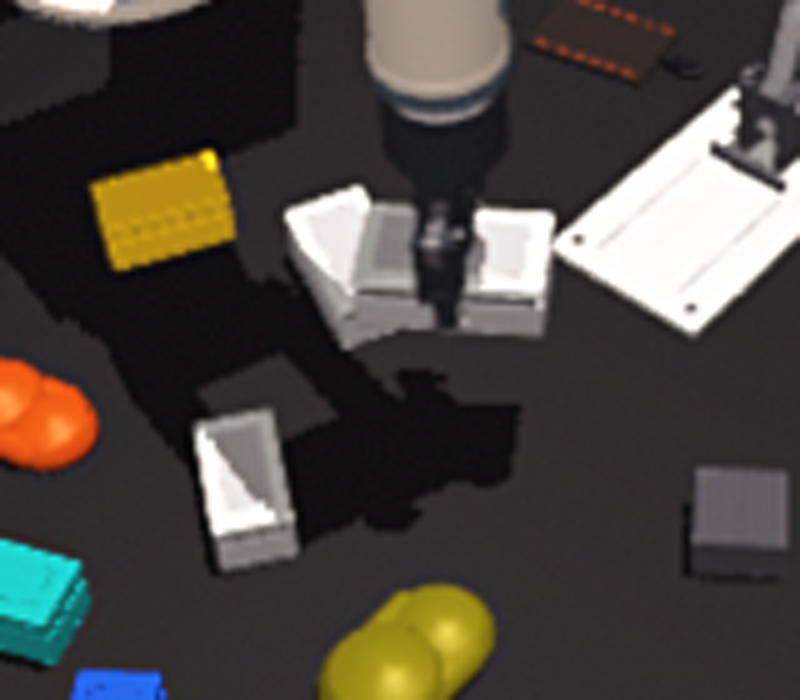

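```bash
cat >> h.py <<'E'
def held_edge(uv,h=.0245):
    c=vision.read_camera("wrist"); o=get_obs(); R=Rn.from_quat(o["orientation"]).as_matrix()
    P=at_z(c,uv,o["position"][2]+h); print("edge in tool",R.T@(P-o["position"]))
E
python3 - <<'E'
from h import *
held_edge((321,158)); 
place(NEST,PHI,.0105,.15,up=.2)
o=get_obs()
E
```

```text
edge in tool [-0.059038   -0.02455036 -0.00044124]
down t11.32 p [ 0.5914 -0.0074  0.0313] F [-0.5  0.  -1.8] w0.0652
up t12.93 p [ 0.5909 -0.0075  0.199 ] F [-1.2  0.7 -0.6] w0.0850
```

Run:
```python
from h import *
bot.servo_line(np.array([.56,-.09,.36]),velocity=.3)
c=snap("scene","k1",(300,130,440,260),5); d=snap("side","k1d",(240,130,360,260),5); w=snap("wrist","k1w")
def g(th): return np.array([*(PIV-.19*np.cos(th)*YD),.068+.19*np.sin(th)])
for th in (1.85,):
  for n,cc,o,s in (("scene",c,(300,130),5),("side",d,(240,130),5),("wrist",w,(0,0),1)):
    print(n,th,((proj(cc,[g(th),[*PIV,.068],[*NEST,.055]])-o+.5)*s-.5).round(0).tolist())
```

```text
scene 1.85 [[332.0, 105.0], [276.0, 340.0], [192.0, 427.0]]
side 1.85 [[213.0, 226.0], [257.0, 419.0], [312.0, 354.0]]
wrist 1.85 [[372.0, -198.0], [347.0, -9.0], [344.0, 84.0]]
```

View pics/k1.png

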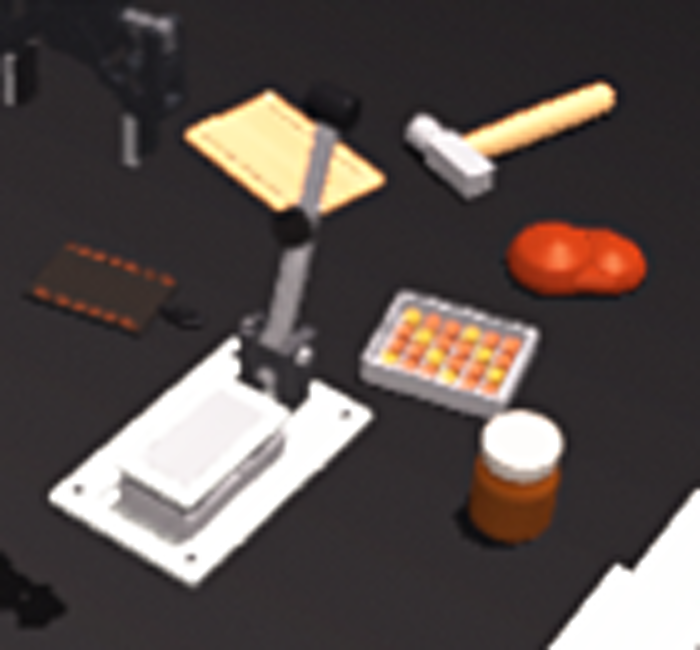

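View pics/k1d.png

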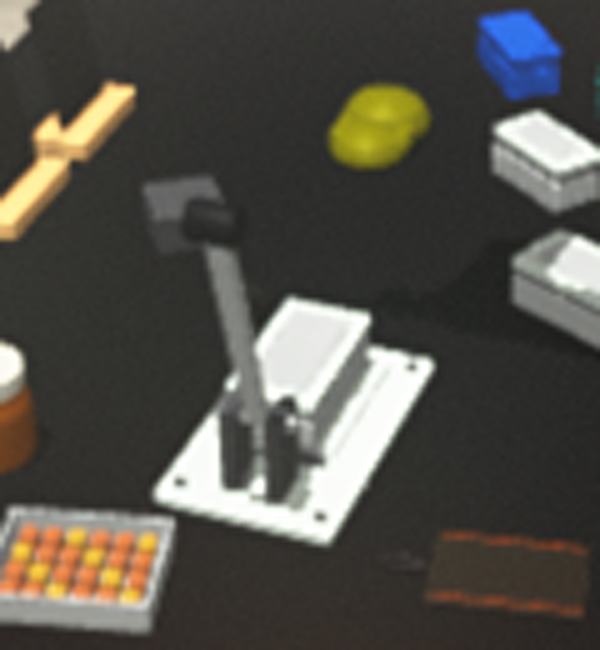

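View pics/k1w.png

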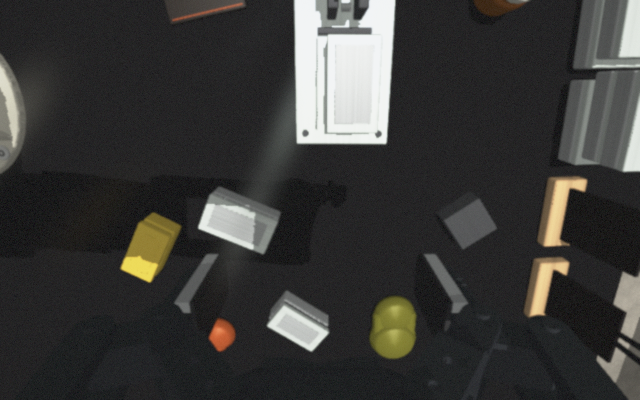

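Run:
```python
from h import *
import pickle
c=snap("wrist","k2",(280,0,420,150),5); pickle.dump(c,open("k2.pkl","wb"))
```

```text
(no output)
```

View pics/k2.png

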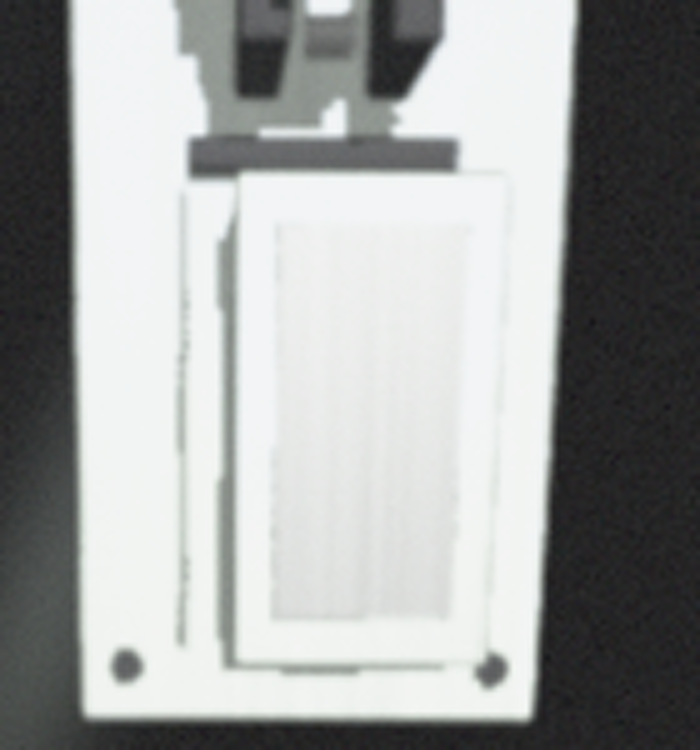

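Run:
```python
from fit import *
import pickle
c=pickle.load(open("k2.pkl","rb"))
u=lambda p:unc(p,280,0,5)
r=fitrect([(c,u([(238,172),(508,173),(489,664),(232,664)]))],.118,.066,.0545);print(r[0],r[1]); print(r[2][0])
# plate corners at bottom & stop bar ends
for p in ((83,717),(532,718)): print(at_z(c,u([p])[0],.01))
print(at_z(c,u([(190,140)])[0],.022),at_z(c,u([(457,140)])[0],.022),at_z(c,u([(323,177)])[0],.010))
d=r[0][:2]-NEST; print("offset in fixture x,y",d@np.array([YD[1],-YD[0]]),d@YD)
```

```text
[ 0.60213145 -0.00939095  1.52875195] 0.5296998934235763
[[ 0.57246255  0.05040455]
 [ 0.6367159   0.04762375]
 [ 0.6328106  -0.06895137]
 [ 0.5665407  -0.06622077]]
[ 0.52344266 -0.08547838  0.01      ]
[ 0.65250517 -0.09115143  0.01      ]
[0.56119186 0.0630023  0.022     ] [0.62920249 0.06021896 0.022     ] [0.595657  0.0544366 0.01     ]
offset in fixture x,y 0.01070262506357356 -0.0014343274600443735
```

```bash
python3 - <<'E'
from h import *
q=down(PHI)
hand.move_gripper(.085); p=np.array([.6021,-.0094])
bot.reach(np.array([*p,.14]),q); bot.servo_line(np.array([*p,.0315]),velocity=.12); st("dn")
hand.move_gripper(.03,40); st("grip"); bot.servo_line(np.array([*p,.04]),velocity=.05); st("lift")
bot.servo_line(np.array([*NEST,.04]),velocity=.05);bot.servo_line(np.array([*NEST,.0325]),velocity=.03); st("at nest")
snap("wrist","r1")
hand.move_gripper(.075); st("open"); snap("wrist","r2")
bot.servo_line(np.array([*NEST,.13]),velocity=.12); snap("wrist","r3")
E
python3 -c "
import cv2,numpy as np
cv2.imwrite('pics/r.png',np.hstack([cv2.resize(cv2.imread(f'pics/r{i}.png'),(400,250)) for i in (1,2)])); "
```

```text
dn t16.10 p [ 0.6027 -0.0094  0.0322] F [ 0.  -0.1 -0.2] w0.0850
grip t16.42 p [ 0.6027 -0.0094  0.0325] F [-0.3  0.4  6.4] w0.0652
lift t16.73 p [ 0.6023 -0.0094  0.0404] F [ 0.2 -0.2 -2.1] w0.0657
at nest t17.50 p [ 0.5918 -0.0075  0.0324] F [-0.3  0.2  1.1] w0.0655
open t17.81 p [ 0.5914 -0.0075  0.0324] F [-0.2  0.3  0.3] w0.0752
```

View pics/r.png

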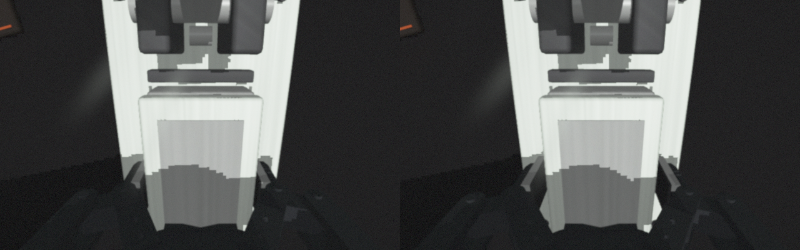

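View pics/r3.png

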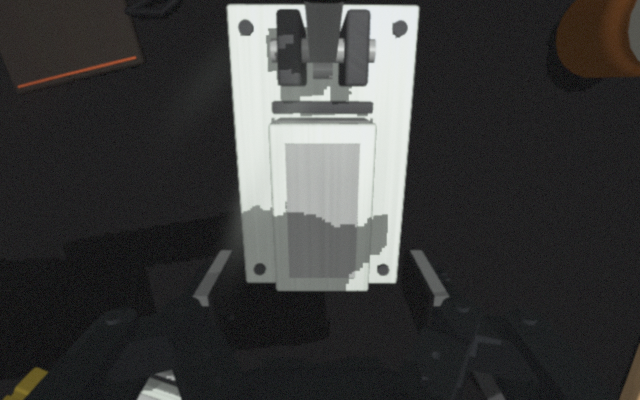

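```bash
cat >> h.py <<'E'
def gp(th): return np.array([*(PIV-.19*np.cos(th)*YD),.066+.19*np.sin(th)])
TH=[1.85]
def clamp_grab():
    q=down(PHI); G=gp(1.85)
    o=get_obs()["position"]; bot.servo_line(np.array([o[0],o[1],.36]),velocity=.25); hand.move_gripper(.06)
    bot.reach(G+[0,0,.11],q); bot.servo_line(G,velocity=.12); st("at grip")
E
python3 - <<'E'
from h import *
clamp_grab(); snap("wrist","q1"); snap("scene","q1s",(300,80,440,220),5)
E
```

```text
at grip t21.97 p [0.5985 0.1447 0.2495] F [ 1.1  0.  -0.4] w0.0600
```

View pics/q1.png

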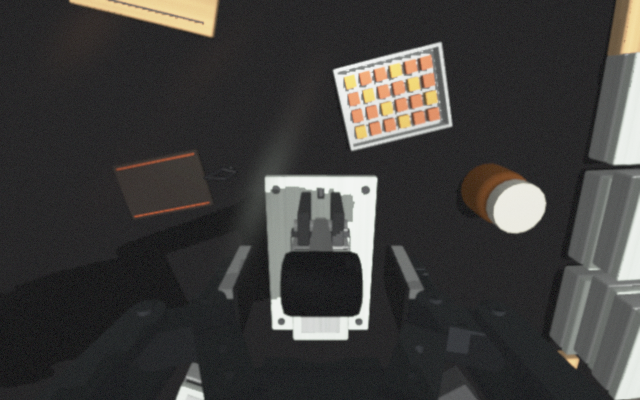

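View pics/q1s.png

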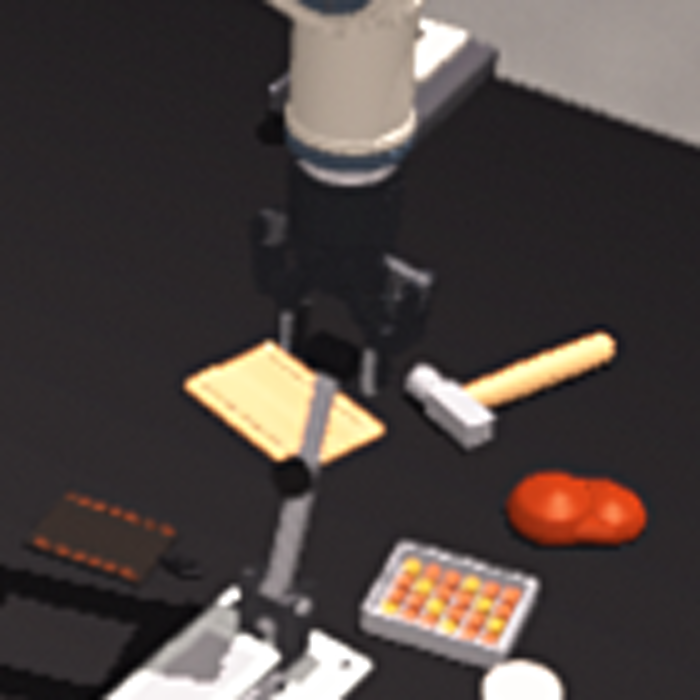

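```bash
cat >> h.py <<'E'
def ang():
    p=get_obs()["position"]; y=(p[:2]-PIV)@(-YD); return np.arctan2(p[2]-.066,y)
def arc(a,b,n,v=.12):
    for th in np.linspace(a,b,n+1)[1:]: bot.servo_line(gp(th),velocity=v)
def shut():
    hand.move_gripper(.02,60); st("pinch")
    arc(1.85,.2,11); st("th.2 %.3f"%ang())
    for th in np.arange(.12,-.06,-.02):
        bot.servo_line(gp(th),velocity=.04); o=get_obs(); print(round(th,2),"act %.3f"%ang(),"F",np.round(o["wrist_force"],1),"w%.4f"%o["gripper_width"])
        if o["wrist_force"][2]>28: break
E
python3 - <<'E'
from h import *
shut(); snap("scene","p1",(280,130,420,250),5); snap("side","p1d",(220,130,360,260),5)
E
```

```text
pinch t22.42 p [0.5987 0.1448 0.2494] F [ 2.8 -0.2  4.4] w0.0329
th.2 0.192 t26.63 p [ 0.5873 -0.0948  0.1025] F [ 1.1 -7.1 -6.6] w0.0329
0.12 act 0.115 F [ 0.7 -7.7 -5.2] w0.0330
0.1 act 0.096 F [ 0.6 -7.  -3.4] w0.0330
0.08 act 0.076 F [ 0.5 -7.  -2.5] w0.0333
0.06 act 0.056 F [ 1.5 -6.4 -4.6] w0.0330
0.04 act 0.039 F [ 0.  -5.9  2. ] w0.0337
0.02 act 0.021 F [-3.1 -5.7  4.8] w0.0329
-0.0 act 0.001 F [-2.3 -5.6  6.1] w0.0334
-0.02 act -0.018 F [-2.5 -6.9  5.8] w0.0334
-0.04 act -0.030 F [-9.4 -4.1 24.4] w0.0334
```

View pics/p1.png

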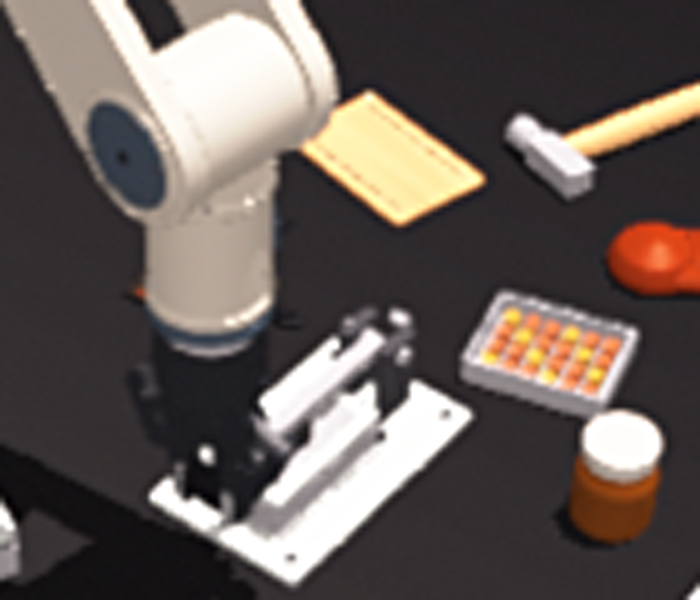

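View pics/p1d.png

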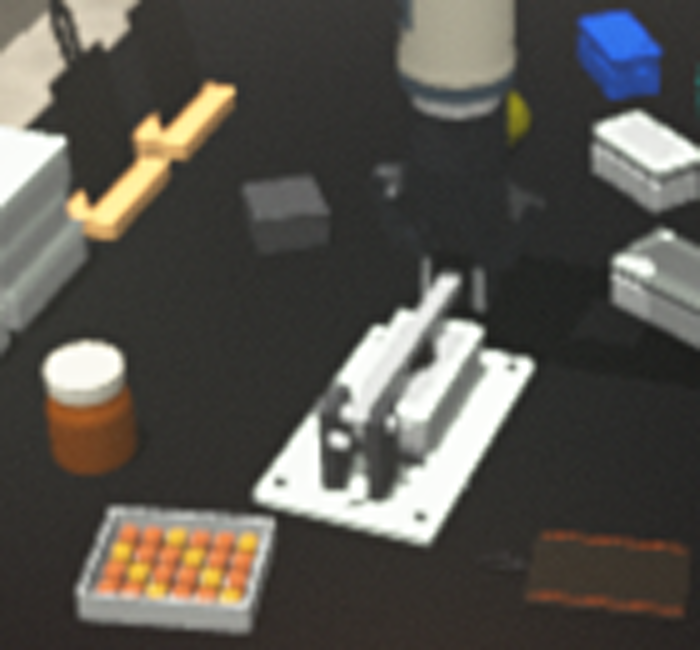

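```bash
cat >> h.py <<'E'
def opena():
    arc(ang(),1.84,12); bot.servo_line(gp(1.86),velocity=.05); st("open %.3f"%ang())
    hand.move_gripper(.06); st("rel"); bot.servo_line(gp(1.85)+[0,0,.11],velocity=.2)
E
python3 - <<'E'
from h import *
bot.servo_line(gp(-.05),velocity=.04); st("press %.3f"%ang()); bot.dwell(1.0); st(); opena()
bot.servo_line(np.array([.56,-.09,.36]),velocity=.3)
snap("scene","o1",(300,130,440,260),5); snap("side","o1d",(240,130,360,260),5); snap("wrist","o1w",(280,0,420,150),5)
E
```

```text
press -0.032 t29.52 p [ 0.5873 -0.0981  0.06  ] F [-15.9  -4.9  41.4] w0.0330
 t30.52 p [ 0.5873 -0.0981  0.06  ] F [-15.6  -4.4  41.6] w0.0329
open 1.850 t35.59 p [0.5987 0.145  0.2496] F [  1.6 -14.7   0.1] w0.0334
rel t35.97 p [0.5982 0.1473 0.2487] F [ 0.1  0.4 -0.3] w0.0599
```

View pics/o1.png

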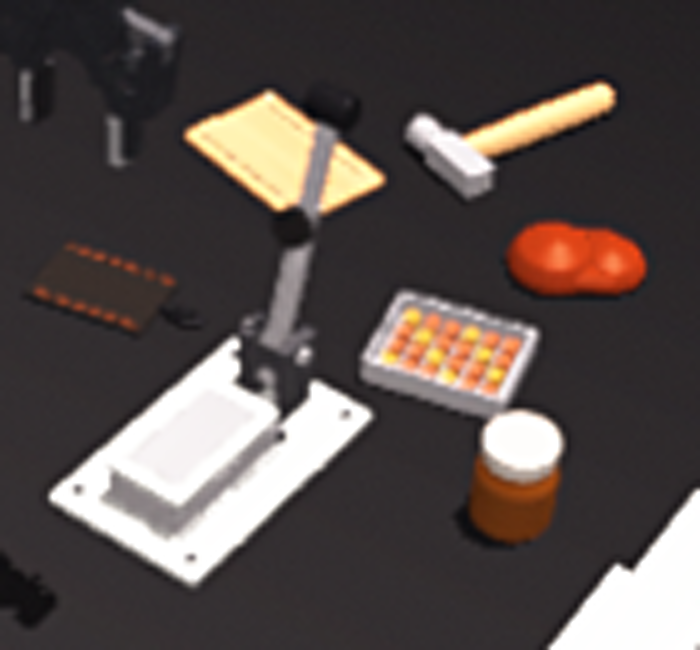

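View pics/o1d.png

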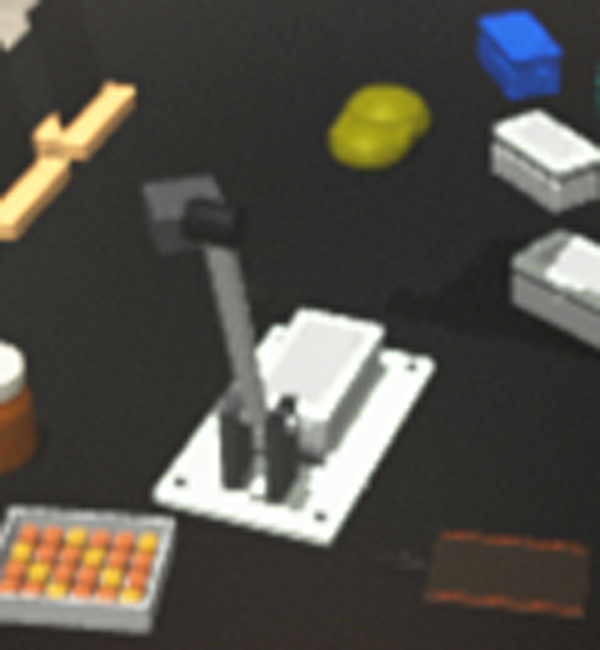

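View pics/o1w.png

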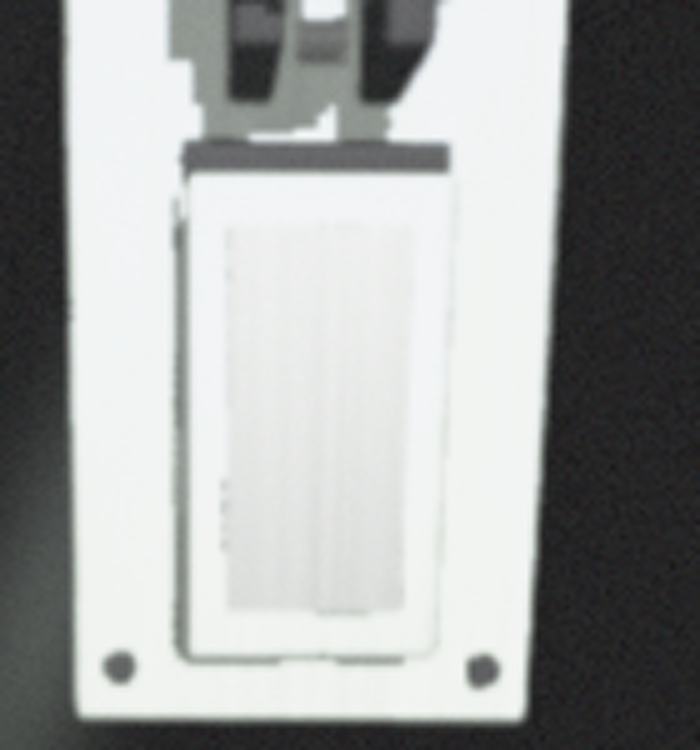

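```bash
cat > tin_at.py <<'E'
from fit import *
E
python3 - <<'E'
from fit import *
c=vision.read_camera("wrist"); u=lambda p:unc(p,280,0,5)
r=fitrect([(c,u([(188,172),(452,175),(436,657),(185,659)]))],.118,.066,.048);print(r[0],r[1])
xy=NEST+YD*((r[0][:2]-NEST)@YD)
print(xy)
pick(xy,PHI,.0115,.15); snap("wrist","b1")
E
```

```text
[ 0.5917157  -0.00767248  1.5272069 ] 0.46708285125500426
[ 0.59149302 -0.00766295]
gripped t40.50 p [ 0.5921 -0.0077  0.0325] F [-1.2  0.4  6. ] w0.0654
lifted t41.64 p [ 0.5909 -0.0077  0.1492] F [-1.1  0.2 -2.2] w0.0651
```

View pics/b1.png

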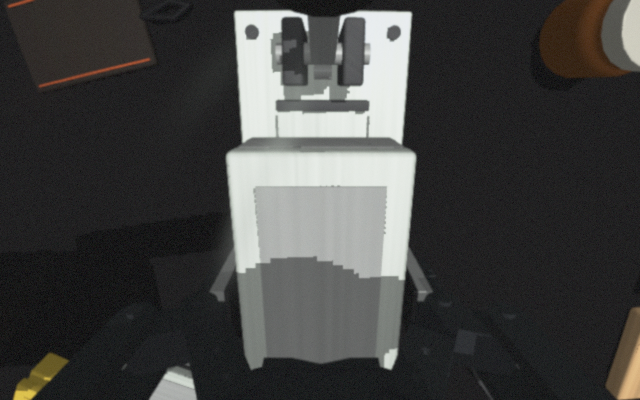

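```bash
cat >> h.py <<'E'
def to_stand(z0,zup):
    bot.servo_line(np.array([.42,-.02,.2]),down(0.),velocity=.3)
    place(STAND,SYAW+np.pi/2,z0,zup,wide=.08,up=zup+.1)
E
python3 - <<'E'
from h import *
held_edge((321,152),.038-.0225)
to_stand(.0105,.15); 
import pickle
w=snap("wrist","s1"); pickle.dump(w,open("s1.pkl","wb"))
d=snap("side","s1d",(240,220,400,340),5); snap("scene","s1s",(180,120,420,300),3)
E
```

```text
edge in tool [-0.0591594  -0.01550327  0.00051623]
down t45.23 p [0.4345 0.3454 0.0313] F [-0.3 -0.1 -2.1] w0.0655
up t47.13 p [0.4343 0.3452 0.2491] F [0.  0.  0.1] w0.0798
```

View pics/s1.png

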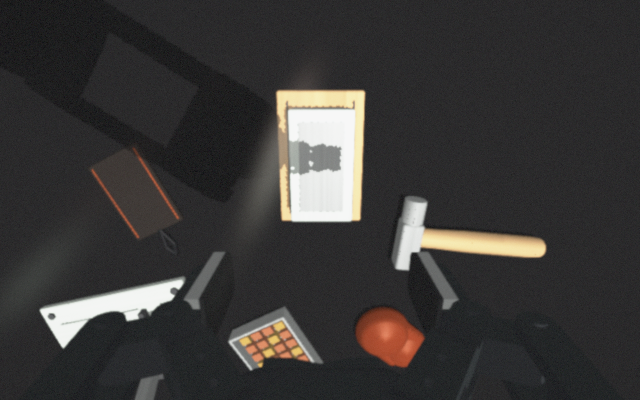

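View pics/s1d.png

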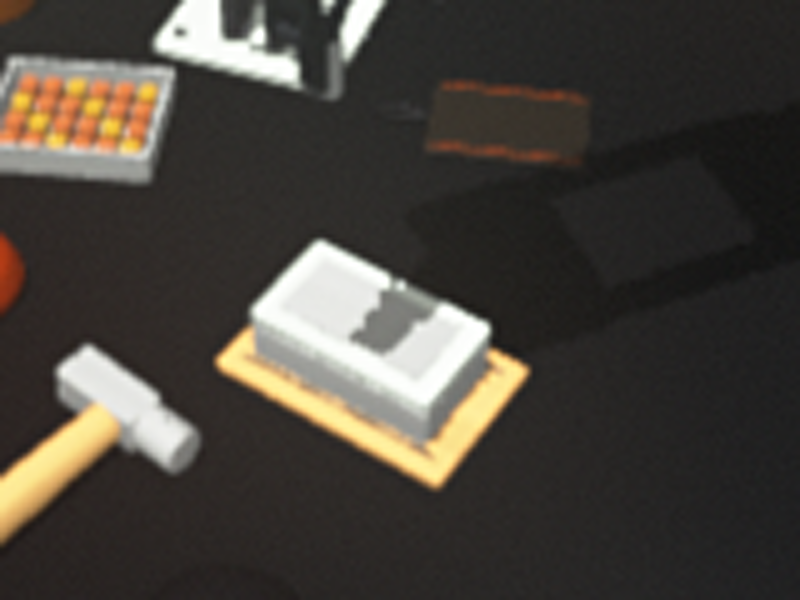

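View pics/s1s.png

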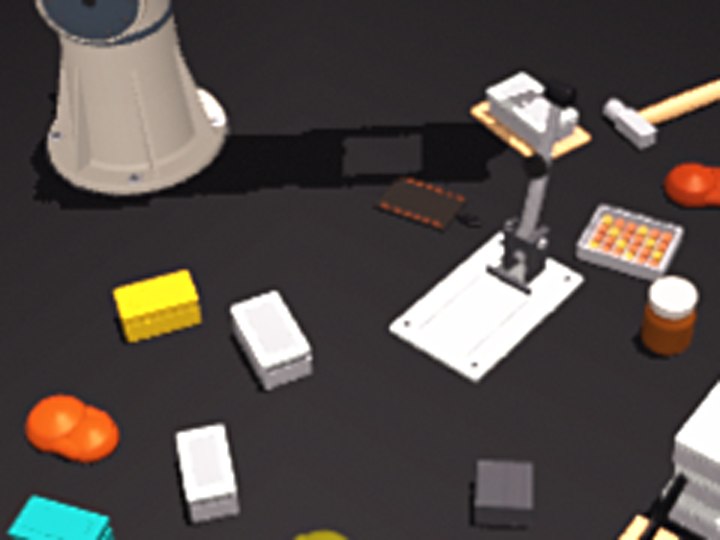

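Run:
```python
from fit import *
import pickle
c=pickle.load(open("s1.pkl","rb")); f=c["frame"][80:235,260:380]
cv2.imwrite("pics/s1z.png",cv2.resize(f,None,fx=3.8,fy=3.8,interpolation=cv2.INTER_CUBIC)[:,:,::-1])
r=fitrect([(c,[(287.5,109),(355.5,109),(353,222),(291,222)])],.118,.066,.046);print(r[0],r[1])
r=fitrect([(c,[(277.5,91),(364.5,91),(361,221),(281,220)])],.15,.095,.008);print(r[0],r[1])
```

```text
[0.43600567 0.34668432 2.85461603] 0.25159717785307645
[0.43497472 0.34619228 2.84924892] 0.7208224572914536
```

View pics/s1z.png

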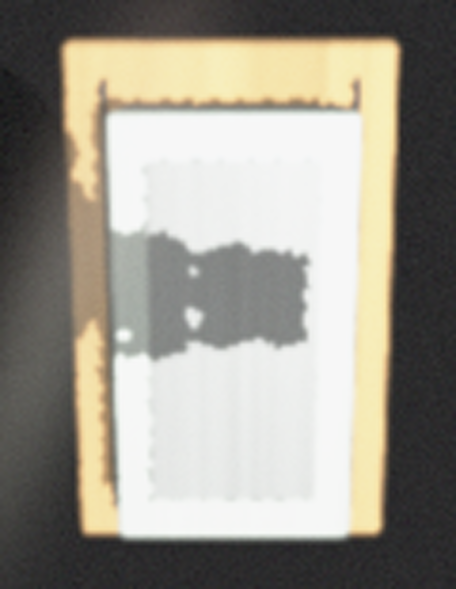

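Run:
```python
from h import *
import pickle
bot.servo_line(np.array([.42,.2,.3]),down(0.3),velocity=.35)
bot.reach(np.array([.45,-.29,.33]),down(0.)); c=snap("wrist","a1"); pickle.dump(c,open("a1.pkl","wb")); st()
```

```text
t50.26 p [ 0.4504 -0.2891  0.33  ] F [ 0.5 -0.   0.7] w0.0799
```

View pics/a1.png

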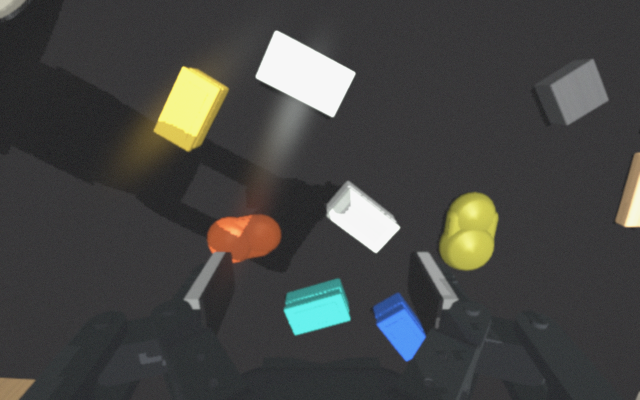

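Run:
```python
from fit import *
import pickle
c=pickle.load(open("a1.pkl","rb")); f=c["frame"][20:130,245:365]
cv2.imwrite("pics/a1z.png",cv2.resize(f,None,fx=5,fy=5,interpolation=cv2.INTER_CUBIC)[:,:,::-1])
```

```text
(no output)
```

View pics/a1z.png

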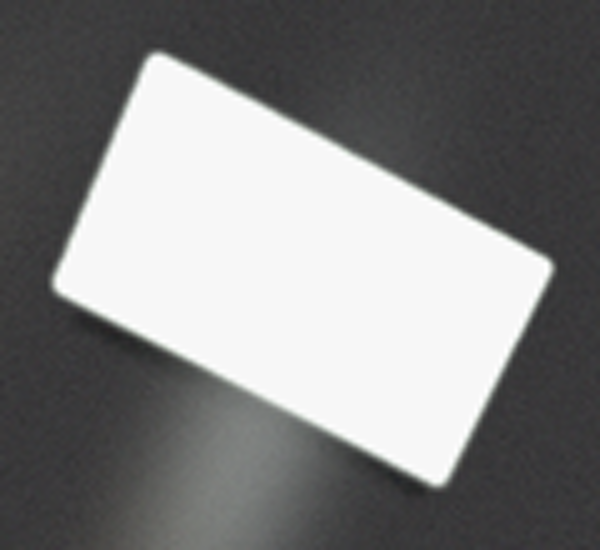

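Run:
```python
from fit import *
import pickle
c=pickle.load(open("a1.pkl","rb"))
r=fitrect([(c,unc([(150,50),(556,264),(442,490),(50,288)],245,20,5))],.104,.058,.0445);print(r[0],r[1])
x,y,th=r[0]; th=(th+np.pi/2)%np.pi-np.pi/2; print(th)
pick((x,y),th+np.pi/2,.001,.15); snap("wrist","a2")
```

```text
[ 0.4322518  -0.19613841  2.67782354] 0.19953176912973966
-0.4637691112069451
gripped t52.83 p [ 0.4327 -0.1964  0.0217] F [-1.2  0.4  5.7] w0.0574
lifted t54.06 p [ 0.4318 -0.1959  0.1493] F [ 0.1  0.1 -1.1] w0.0576
```

View pics/a2.png

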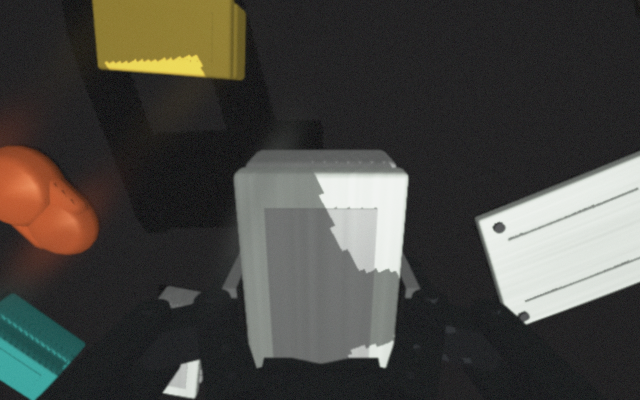

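Run:
```python
from h import *
import pickle
held_edge((321,172),.0235)
place(NEST,PHI,.0115,.15,wide=.075,up=.2)
bot.servo_line(np.array([.56,-.09,.36]),velocity=.3)
c=snap("wrist","a3",(280,0,420,150),5); pickle.dump(c,open("a3.pkl","wb"))
```

```text
edge in tool [-0.05336769 -0.02341915  0.00107108]
down t56.89 p [ 0.5914 -0.0075  0.0323] F [-0.4  0.1 -2.1] w0.0576
up t58.48 p [ 0.5909 -0.0075  0.1991] F [-0.5 -0.7 -0.3] w0.0753
```

View pics/a3.png

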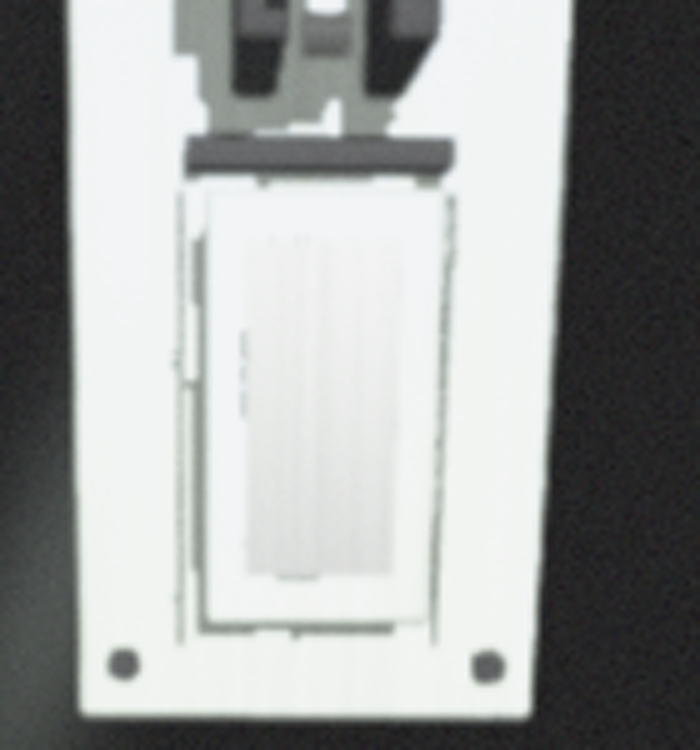

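Medium tin is centred between the nest lines, so I'll clamp it now.

Run:
```python
from fit import *
import pickle
c=pickle.load(open("a3.pkl","rb"))
r=fitrect([(c,unc([(208,188),(444,190),(428,622),(205,622)],280,0,5))],.104,.058,.0545);print(r[0],r[1])
clamp_grab(); shut()
if get_obs()["wrist_force"][2]<22: bot.servo_line(gp(-.05),velocity=.04)
st("press %.3f"%ang()); bot.dwell(1.1); snap("side","e1d",(220,130,360,260),5); st(); opena()
bot.servo_line(np.array([.56,-.09,.36]),velocity=.3)
c=snap("wrist","e1w",(280,0,420,150),5);pickle.dump(c,open("e1w.pkl","wb")); snap("scene","e1s",(300,130,440,260),5)
```

```text
[ 0.59163202 -0.00592739  1.52362879] 0.577803716735622
at grip t61.84 p [0.5985 0.1447 0.2495] F [-0.3 -0.5  0.6] w0.0596
pinch t62.19 p [0.5988 0.1448 0.2497] F [ 0.8 -1.3  5.1] w0.0332
th.2 0.193 t66.41 p [ 0.5873 -0.0949  0.1026] F [ 1.3 -7.  -6.1] w0.0332
0.12 act 0.116 F [ 1.3 -8.  -4.6] w0.0327
0.1 act 0.096 F [ 0.7 -5.6 -3.2] w0.0331
0.08 act 0.076 F [ 0.4 -7.3 -2.8] w0.0329
0.06 act 0.056 F [ 0.3 -7.2 -3.4] w0.0330
0.04 act 0.039 F [-0.3 -6.4  0.3] w0.0332
0.02 act 0.021 F [-3.  -6.3  4.6] w0.0330
-0.0 act 0.002 F [-2.7 -6.4  5.7] w0.0330
-0.02 act -0.018 F [-2.6 -6.6  5.9] w0.0332
-0.04 act -0.030 F [-9.  -5.  22.4] w0.0329
press -0.030 t68.94 p [ 0.5873 -0.0981  0.0602] F [-9.  -5.  22.4] w0.0329
 t70.09 p [ 0.5872 -0.0982  0.0602] F [-9.  -5.3 22.7] w0.0332
open 1.849 t75.15 p [0.5987 0.1448 0.2497] F [  2.  -13.5   2.3] w0.0331
rel t75.53 p [0.5982 0.1472 0.2486] F [-0.2  0.1 -0.1] w0.0599
```

View pics/e1d.png

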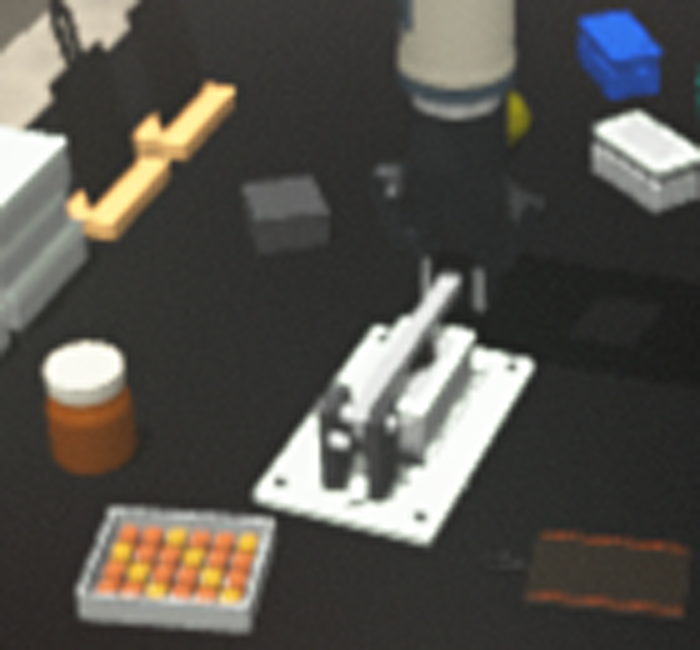

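View pics/e1w.png

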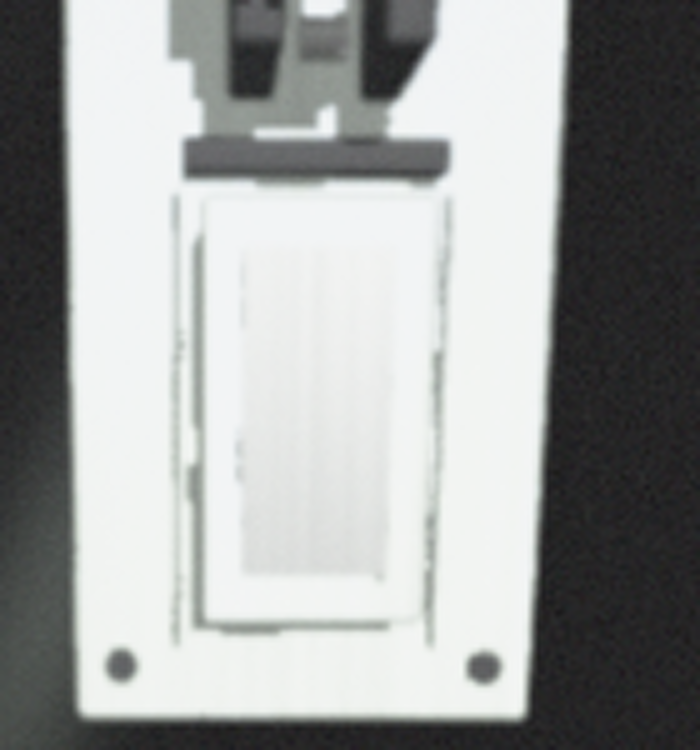

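View pics/e1s.png

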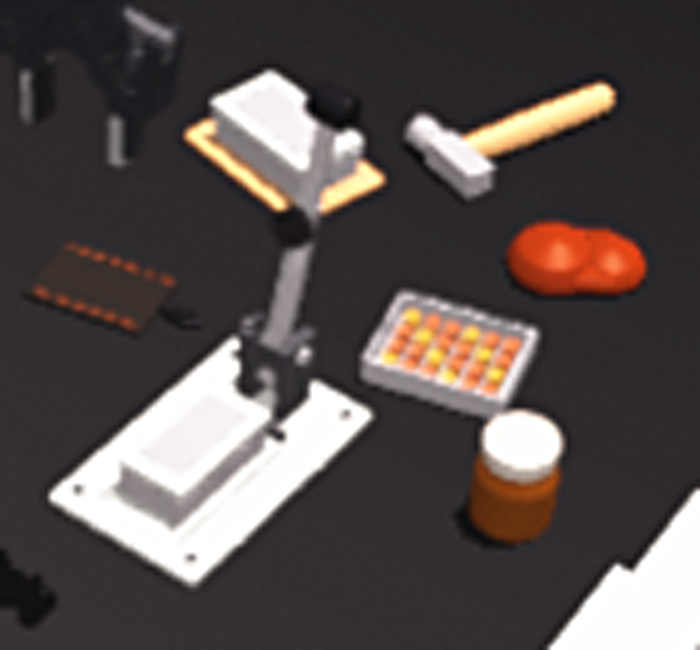

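Run:
```python
from fit import *
import pickle
c=pickle.load(open("e1w.pkl","rb"))
r=fitrect([(c,unc([(203,192),(440,194),(425,621),(200,622)],280,0,5))],.104,.058,.048);print(r[0],r[1])
xy=NEST+YD*((r[0][:2]-NEST)@YD)
pick(xy,PHI,.0115,.15); to_stand(.0485,.19)
w=snap("wrist","f1"); pickle.dump(w,open("f1.pkl","wb")); snap("side","f1d",(240,200,400,330),5)
```

```text
[ 0.59191716 -0.00566199  1.52458556] 0.27605598247476487
gripped t80.02 p [ 0.5921 -0.0056  0.0324] F [-1.4 -0.6  6.4] w0.0572
lifted t81.16 p [ 0.591  -0.0056  0.1492] F [-0.6 -0.4 -1.9] w0.0575
down t84.63 p [0.4346 0.3454 0.0693] F [-0.2  0.4 -1.6] w0.0574
up t86.61 p [0.4344 0.3452 0.2891] F [ 0.5  0.4 -0.8] w0.0800
```

View pics/f1.png

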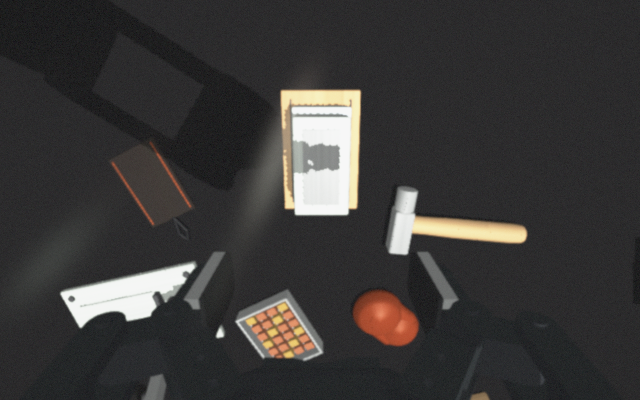

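View pics/f1d.png

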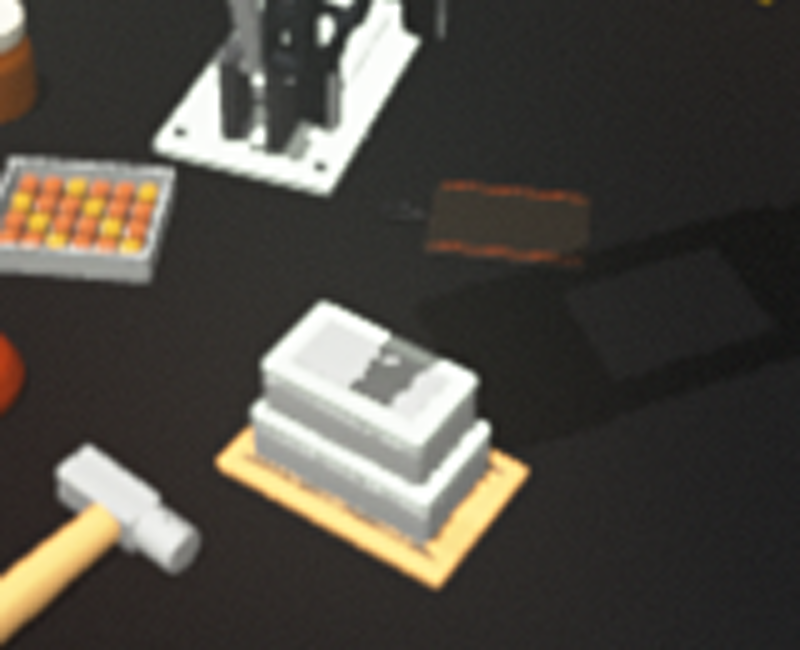

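Medium tin is square on top of the large one. Next is the small tin.

Run:
```python
from h import *
import pickle
bot.servo_line(np.array([.42,.2,.3]),down(0.3),velocity=.35)
bot.reach(np.array([.5,-.46,.3]),down(0.)); c=snap("wrist","x1"); pickle.dump(c,open("x1.pkl","wb")); st()
p=proj(c,[.509,-.383,.0445])[0].astype(int); print(p); x0,y0=max(p[0]-70,0),max(p[1]-60,0)
f=c["frame"][y0:y0+130,x0:x0+140]; print(x0,y0)
cv2.imwrite("pics/x1z.png",cv2.resize(f,None,fx=4.5,fy=4.5,interpolation=cv2.INTER_CUBIC)[:,:,::-1])
```

```text
t90.26 p [ 0.5006 -0.4591  0.3002] F [ 0.  -0.7 -0.3] w0.0801
[327  90]
257 30
```

View pics/x1.png

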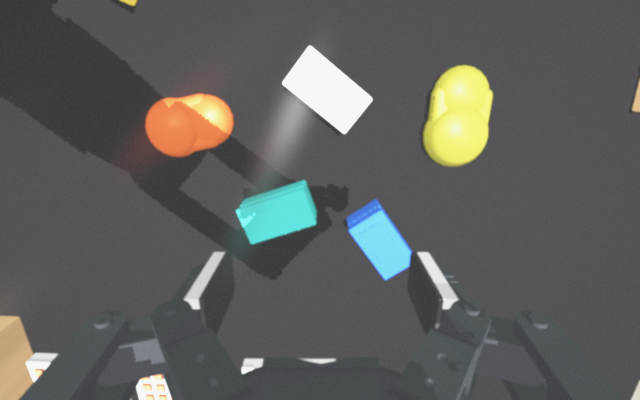

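View pics/x1z.png

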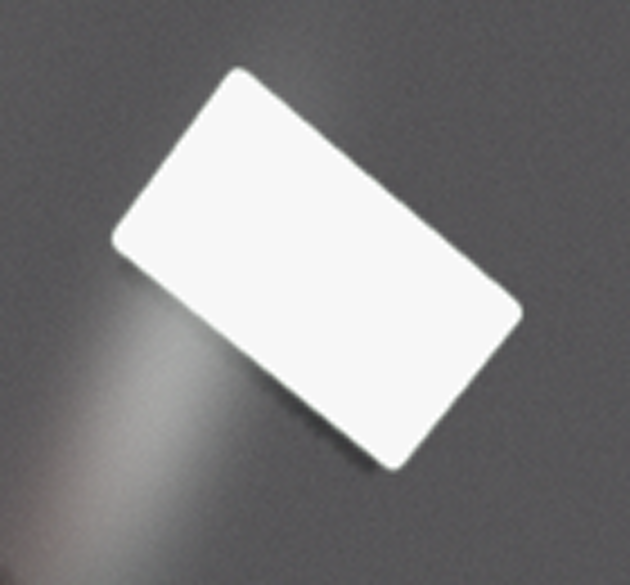

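Run:
```python
from fit import *
import pickle
c=pickle.load(open("x1.pkl","rb"))
r=fitrect([(c,unc([(238,64),(525,311),(394,473),(109,241)],257,30,4.5))],.09,.05,.0445);print(r[0],r[1])
x,y,th=r[0]; th=(th+np.pi/2)%np.pi-np.pi/2; print(th)
pick((x,y),th+np.pi/2,.001,.15); snap("wrist","x2")
place(NEST,PHI,.0115,.15,wide=.075,up=.2)
bot.servo_line(np.array([.56,-.09,.36]),velocity=.3)
c=snap("wrist","x3",(280,0,420,150),5); pickle.dump(c,open("x3.pkl","wb"))
```

```text
[ 0.50858771 -0.383876    2.46739305] 0.4373897183378318
-0.67419960572074
gripped t92.76 p [ 0.5089 -0.3842  0.0218] F [-1.4  0.2  6. ] w0.0496
lifted t93.98 p [ 0.5081 -0.3835  0.1491] F [ 0.4 -0.2 -1.7] w0.0495
down t96.81 p [ 0.5913 -0.0075  0.0323] F [-0.3 -0.  -1.6] w0.0498
up t98.45 p [ 0.5909 -0.0075  0.199 ] F [ 0.1 -0.7 -0.8] w0.0750
```

View pics/x2.png

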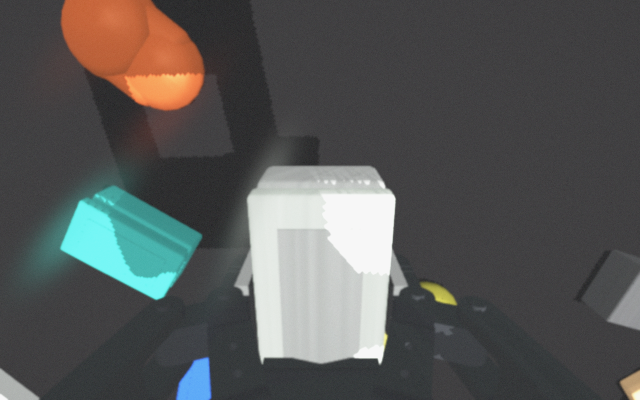

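View pics/x3.png

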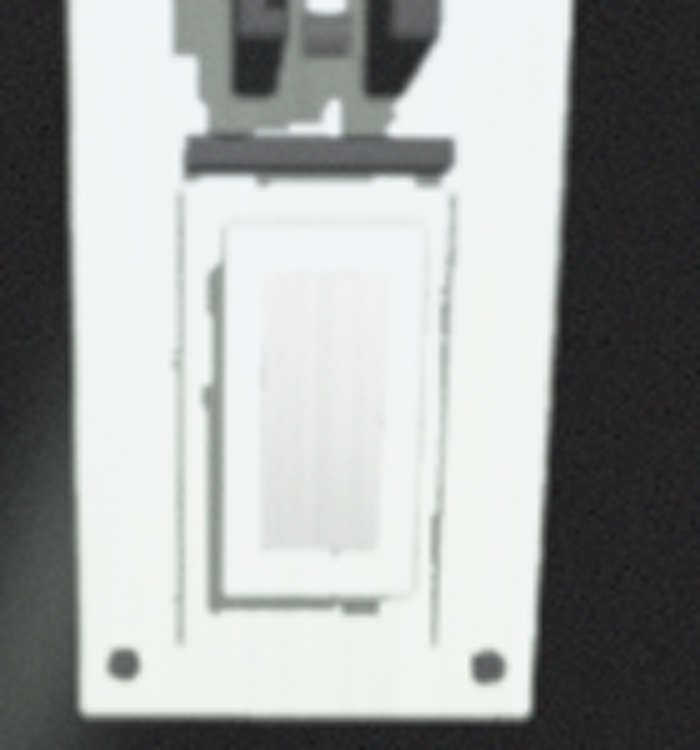

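Small tin is centred. Clamping it now.

Run:
```python
from fit import *
import pickle
clamp_grab(); shut()
if get_obs()["wrist_force"][2]<22: bot.servo_line(gp(-.05),velocity=.04)
st("press %.3f"%ang()); bot.dwell(1.1); st(); opena()
bot.servo_line(np.array([.56,-.09,.36]),velocity=.3)
c=snap("wrist","y1w",(280,0,420,150),5);pickle.dump(c,open("y1w.pkl","wb")); snap("scene","y1s",(300,130,440,260),5); snap("side","y1d",(220,130,380,310),4)
```

```text
at grip t101.82 p [0.5986 0.1447 0.2495] F [ 0.1 -1.   0.1] w0.0601
pinch t102.17 p [0.5988 0.1448 0.2497] F [ 1.2 -0.5  6.3] w0.0335
th.2 0.193 t106.38 p [ 0.5873 -0.0949  0.1027] F [ 0.6 -8.3 -5. ] w0.0328
0.12 act 0.116 F [-0.7 -7.5 -3.8] w0.0331
0.1 act 0.096 F [-0.3 -7.4 -3.5] w0.0332
0.08 act 0.076 F [-0.2 -6.5 -4. ] w0.0332
0.06 act 0.056 F [ 0.3 -7.2 -4.8] w0.0333
0.04 act 0.040 F [-1.6 -6.1  1. ] w0.0332
0.02 act 0.022 F [-1.9 -6.1  5.6] w0.0331
-0.0 act 0.002 F [-3.6 -6.2  5.4] w0.0332
-0.02 act -0.018 F [-3.1 -6.8  6.1] w0.0332
-0.04 act -0.030 F [-9.5 -5.  23. ] w0.0331
press -0.030 t108.92 p [ 0.5872 -0.0982  0.0603] F [-9.5 -5.  23. ] w0.0331
 t110.02 p [ 0.5872 -0.0982  0.0603] F [-10.4  -5.8  24.2] w0.0332
open 1.850 t115.08 p [0.5987 0.145  0.2498] F [  1.9 -11.9   1.5] w0.0328
rel t115.46 p [0.5981 0.1471 0.2485] F [-1.1 -0.4 -0.6] w0.0601
```

View pics/y1w.png

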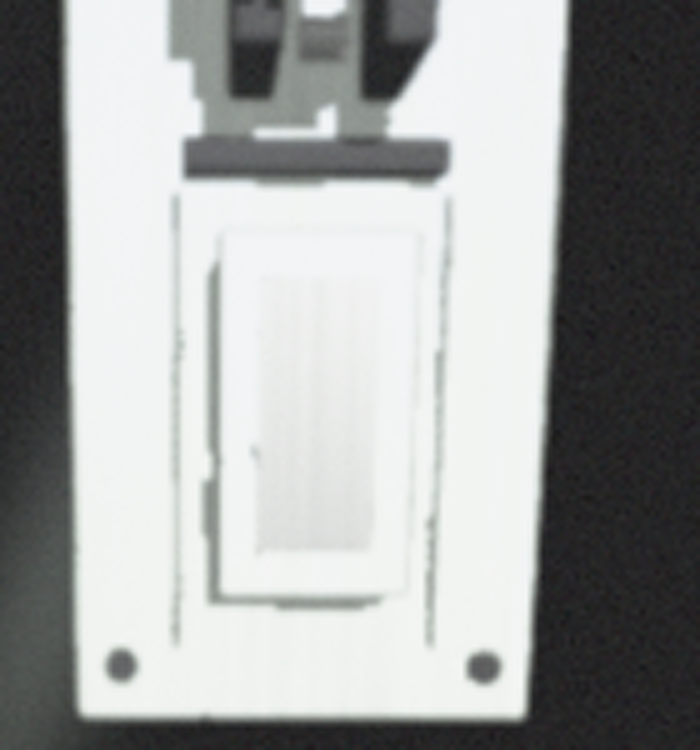

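View pics/y1s.png

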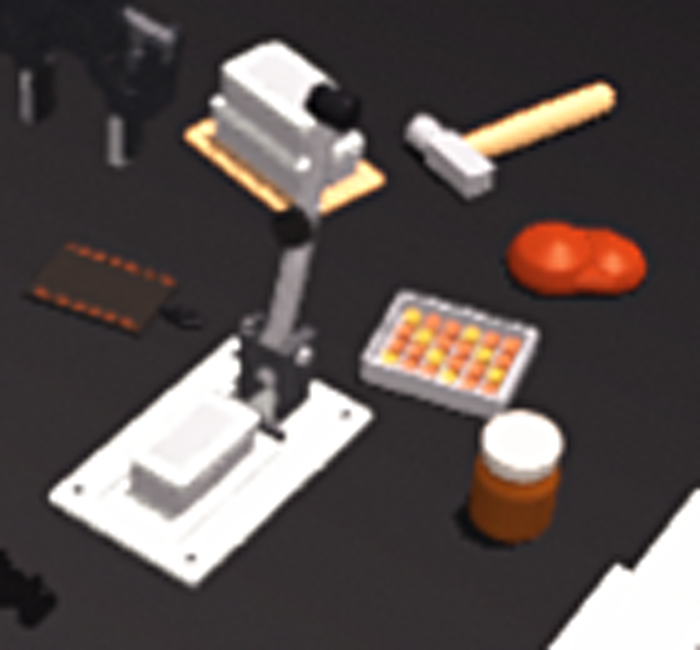

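View pics/y1d.png

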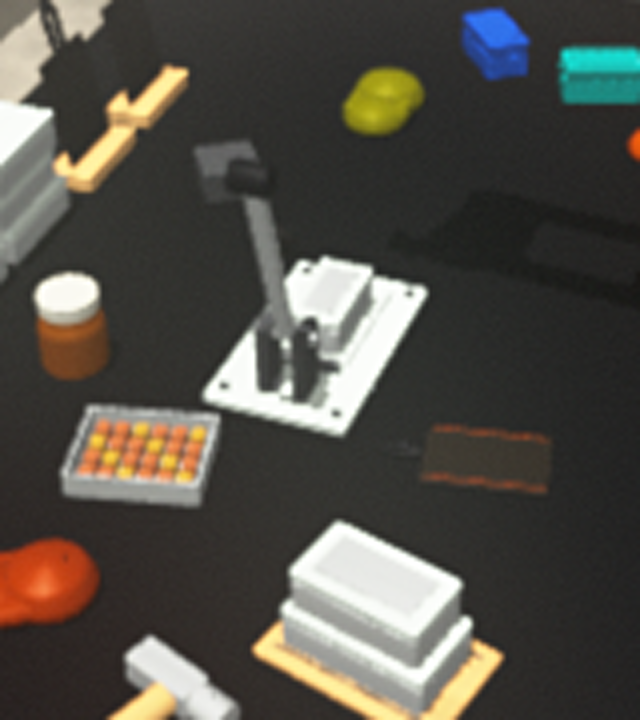

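Run:
```python
from fit import *
import pickle
c=pickle.load(open("y1w.pkl","rb"))
r=fitrect([(c,unc([(219,231),(422,232),(406,597),(217,598)],280,0,5))],.09,.05,.048);print(r[0],r[1])
xy=NEST+YD*((r[0][:2]-NEST)@YD)
pick(xy,PHI,.0115,.15)
bot.servo_line(np.array([.42,-.02,.25]),down(0.),velocity=.3)
place(STAND,SYAW+np.pi/2,.0865,.23,wide=.07,up=.3)
w=snap("wrist","z1"); pickle.dump(w,open("z1.pkl","wb")); snap("side","z1d",(240,180,400,320),5)
```

```text
[ 0.59163148 -0.00700151  1.52233615] 0.5143788044870449
gripped t120.05 p [ 0.5919 -0.007   0.0322] F [-1.6  0.3  6.7] w0.0495
lifted t121.19 p [ 0.5909 -0.007   0.1492] F [ 0.1  0.5 -2.4] w0.0497
down t124.76 p [0.4346 0.3454 0.1073] F [ 0.   0.4 -1.7] w0.0495
up t126.53 p [0.4343 0.3452 0.2991] F [-0.1  0.4  0.4] w0.0698
```

View pics/z1.png

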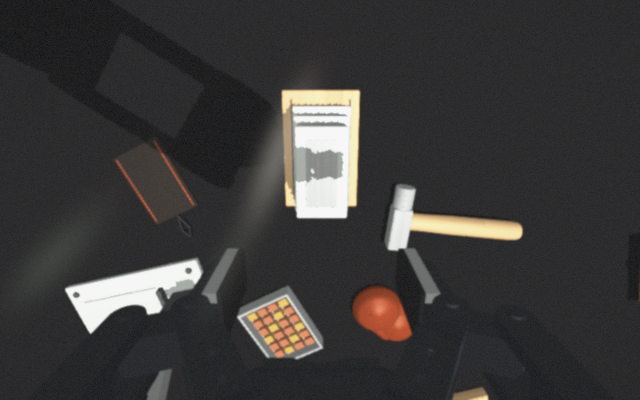

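View pics/z1d.png

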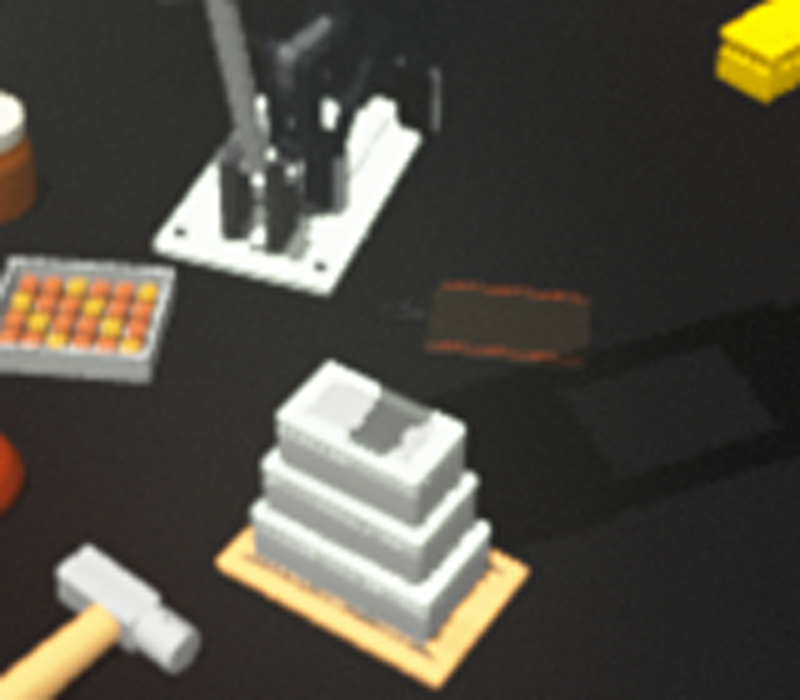

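Run:
```python
from fit import *
import pickle
c=pickle.load(open("z1.pkl","rb"))
r=fitrect([(c,[(294,126.5),(349.5,126.5),(347.5,217.5),(297.5,217.5)])],.09,.05,.122);print(r[0],r[1])
bot.servo_line(np.array([.42,.15,.33]),down(0.3),velocity=.35); bot.reach(np.array([.45,-.25,.35]),down(0.)); bot.dwell(.5)
c=snap("scene","end"); d=snap("side","endd",(180,100,400,330),3); st()
q=[]
for th in (1.85,1.5): print((proj(d,[gp(th)])[0]-[180,100])*3, proj(c,[gp(th)])[0])
```

```text
[0.43521473 0.34721333 2.85775155] 0.5090582711077652
 t129.85 p [ 0.45   -0.2499  0.35  ] F [-0.9 -1.2 -0.4] w0.0701
[306.79775845 225.86074205] [365.90540186 150.98877783]
[332.43564474 188.83695638] [354.67271071 158.43476789]
```

View pics/end.png

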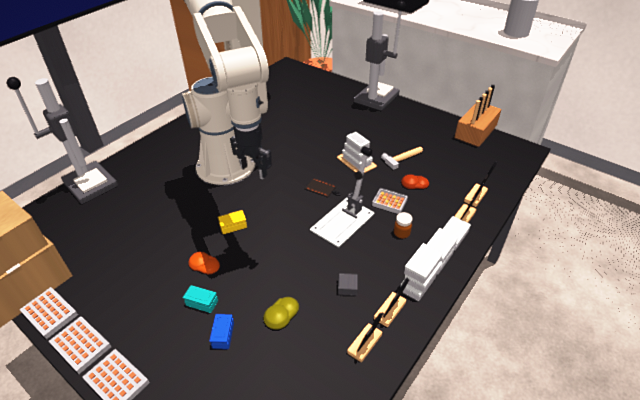

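View pics/endd.png

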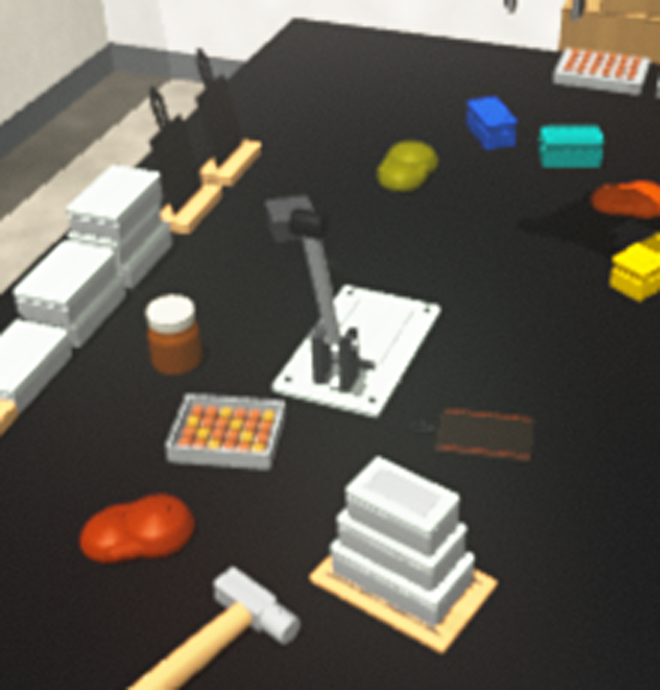

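The column is intact, the clamp is wide open (grip at its 1.85 rad position), and the bystanders are in place. Handing in.

```bash
python3 -c "
from h import *
hand_in()"
```

```text
the job is handed in; nothing more can be done
```

All three tins are closed and stacked on the stand, large at the bottom, then medium, then small, and I handed the job in at about 130 s (no verdict is reported).

- **Clamping:** each tin was centred in the nest, the clamp pressed until the force rose sharply as the lid bottomed out (23–41 N at the grip), held about 1 s, then swung fully open.
- **Large tin shift:** after I first set it down in the nest, a check picture showed it 11 mm off to one side. The cause is unknown, possibly the announced knock. I re-gripped and re-centred it before clamping.
- **Last checks:**
  - The column measured within about 2 mm of the stand's centre, from wrist pictures of the large and small tins. The medium tin I checked only by eye.
  - All lids show no gap, the grip sits at its wide-open position, and the bystanders look unmoved.
- **Clamp angle reading:** my computed angle with the lid home was -0.03 rad instead of the stated 0.01. I put this down to grip slip or calibration, because the pictures show the lids home.

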